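# Demould a pressed-sawdust tile and lay it flower side up on the drying rack

### The arm

A 6-joint arm with a two-finger parallel gripper is mounted at the origin on the work surface. World frame = base frame: x ahead of the robot, y to its left, z up, the work surface at z = 0. Lengths are in mm, angles in rad, forces in N, time in s.
With the tool pointing down it reaches from about 350 to 875 mm from the base axis. Payload 4.2 kg.
Tool frame: the origin (TCP) lies at the very end of the fingers, on their centre line; the grasp point (between the pads) lies 19 mm behind it; z points along the fingers, y is the line along which they close (so a half turn about z gives the same grasp; the last joint's range is limited). The gripper opens to 85 mm and grips with 20 to 120 N. Pads are 22 mm wide; open, the fingers measure 114 mm over their backs; the gripper's body (76 mm by 85 mm) begins 54 mm behind the grasp point. The pads swing forward as they close: fully open they stand 13 mm farther back than shut.
Start: joints at [-0.993, 0.385, 0.008, 0, -1.194, -0.259], TCP at [195.907, -593.481, 231.312] pointing down, gripper open.
Joint ranges: [-3.14, 3.14], [-1.21, 2.06], [-1.07, 1.41], [-3.16, 2.05], [-2.99, -0.16], [-3.1, 3.1]. Speed limits (rad/s): [2.79, 2.79, 3.14, 3.14, 3.14, 3.14].

### API

Orientations are given as a unit quaternion [x, y, z, w].
In Python, from bench import read_state, get_image, get_calibration, job_done gives the robot as it stands.
- The arm moves only by the shell command python3 -m creep 'ROWS'. ROWS is a JSON object of lists of equal length, an entry for each row: "translation": the shift along the world's x, y, z in cm, a list of three; "delta_rot": the turn, a rotation vector about the world's x, y, z in degrees, a list of three; "hand": the finger opening in cm, from 0 to 8.54. A call has 1 to 8 rows; each row is the pose to reach, as a shift and turn from the pose commanded when the call began; what a row does not reach only later rows make up. A row lasts 1/8 s, in which the tool goes at most 62.5 mm and 10.7 degrees, less where a joint would pass 70% of its speed; a pose out of reach is approached as far as the arm can. A call with a gripper value outside its range is refused whole. The fingers move at their own pace and stop on an object; the grip force is fixed at half the most. Time passes only in rows, so rows that repeat a pose let the fingers close. It gives the time, the measured TCP pose, the force, the opening and the grip force at its end, in the units of the state.
- read_state(): the state, without advancing time (a new reading comes with each control period).
- get_image(name): name is "scene" or "top" or "wrist"; returns (picture, depth): 480x640x3 uint8, red, green, blue; 480x640 float32, mm along the optical axis (not along the pixel's ray), 0 where there is no reading.
- get_calibration(name): a dict with "intrinsics" (3x3 intrinsics, pixels), "xyz" and "attitude" of the camera in the world. Camera axes: x right, y down, z forward; pixel columns grow to the right and rows downward; lengths in mm; the calibration is good to about 2 mm. The wrist camera is an equidistant fisheye: a pixel r from the principal point sees the ray r / f radians off the axis. A picture is of the moment at which its call begins: read the wrist's pose just before it. get_calibration takes no time and is no camera call; for the wrist camera it gives the pose at the moment of the call.
- job_done(): hands the job in; it is judged then, once.
The state is a dict: "clock": time; "joints": joint angles; "joint_vel": joint speeds; "joint_efforts": joint torques, N m; "position": TCP position; "ee_rot": TCP orientation; "contact_force": force on the tool from outside, world axes, zero at the start; "wrist_torque": the same for the moment, N m; "gripper_width": finger opening in mm; "grasp_force": force on a finger pad.
Only numpy, scipy, OpenCV 4.12 (cv2) and the standard library are available. Lean on these libraries where they do the work, as an engineer would, in place of code of your own. Each camera call takes 0.05 s, during which the arm holds its last target. There are 200 camera calls.

### The job

The pressed-sawdust tile lies flower side down in the plywood mould. Lift it out, turn it over so that its framed flower side faces up, and lay it flat and square across the two dowels of the drying rack, in the middle of the free place over the brown card. Handle it gently, never letting it drop or topple over by itself, and leave the finished tile and the other things on the table where they are.

Things in the scene. Friction and masses are not known exactly. Their poses are not given: they have to be found in the camera images.
- tile: Loose tile to turn over: rigid cork-brown pressed sawdust, 70 (x) by 54 (y) by 18 mm thick (z), about 60 g. Origin: centre of the FLOWER side; z points from flower side to plain back: up at the start (flower side down in the mould), must end pointing down. The flower side has a rim 6 mm wide, 4 mm high, with a flower motif inside; the back is flat. It can stand by itself on any edge
- tile_center (a point): Centre of the tile's volume, 9 mm from either face; axes as tile
- mould: Fixed plywood mould block, 112 (x) by 85 (y) by 30 mm high; origin: centre of its underside on the table, z up. Cavity on top 73 (x) by 57 (y) by 10 mm deep, floor at 20 mm; the tile lies in it, axes matching, 8 mm proud. Each y side has a finger notch over x = -30 to +30 mm, beyond 24 mm from the centre line, open outward and down to the table, to grip the tile's long sides (54 mm apart)
- rack: Fixed drying rack, 276 (y) by 70 (x) by 30 mm high; origin: centre of its underside on the table, z up. Two 8 mm dowels run along y at x = -24 and +24 mm, tops at 30 mm, between end blocks 12 mm thick at y = -132 and +132 mm; open between and below. Two places at x = 0, y = -52 and +52 mm: one holds the finished tile, one is free. A tile lies across the dowels, its 70 mm length along x
- blotter: Brown card, 64 by 50 mm, 1 mm thin, flat on the table under the free place of the rack, exactly below its centre; origin at its centre; it cannot move and nothing catches on it
- tile_done: Loose finished tile of the same size and kind, lying flower side up on the other place of the rack; origin at the centre of its plain underside, z up. Leave it alone
- glue: Loose yellow glue bottle standing upside down on its red cap, 54 mm diameter, 118 mm tall, origin at the centre of its underside. Leave it alone
- cup: Loose clear cup with colouring pencils, 70 mm diameter, 85 mm tall, pencils up to 140 mm above the table, origin at the centre of its underside. Leave it alone
- phone: Loose black phone lying flat, 150 mm (x) by 72 mm (y) by 8 mm, origin at the centre of its underside. Leave it alone
Mind the look-alikes: they are no part of the job. What is shaped like the tile but black is not meant.

How it is judged:
By the outcome, as a careful person would: the job done as asked, in the order asked, and still so for the second after the job is handed in, with the robot touching nothing.
It also fails if it takes over 72 s, if anything falls off the work surface, if the arm or the gripper's body presses on something with over 40 N, if the wrist force passes 120 N, or if a joint passes its speed limit or range.

## Working session

There is one attempt and no reset: what is moved stays moved. The work goes in short steps, Python scripts to look and compute and a shell command to move; the robot and the scene stay as the last step left them, time stands still between calls to the robot, and variables do not carry over. Pictures are saved under pics/ and viewed, at most 10 in all, crops included, and the job is handed in when it is done.

```bash
mkdir -p pics; ls; cat > h.py <<'E'
import numpy as np, cv2
from bench import *
from scipy.spatial.transform import Rotation as R
E
python3 - <<'E'
from h import *
s=read_state(); print(s)
for n in ("scene","top","wrist"):
    c=get_calibration(n); print(n,c)
    im,d=get_image(n); cv2.imwrite(f"pics/{n}0.png",im[:,:,::-1]); np.savez(f"{n}0.npz",im=im,d=d,K=c["intrinsics"],t=c["xyz"],q=c["attitude"])
E
```

```text
pics
{'clock': 0.0, 'joints': array([-9.93393539e-01,  3.85573559e-01,  6.59596541e-03, -5.49119423e-04,
       -1.19399019e+00, -2.58596974e-01]), 'joint_vel': array([ 0.00139189,  0.00046228,  0.00151479, -0.001131  , -0.00186388,
       -0.00168402]), 'joint_efforts': array([-2.78471612e-05, -3.92292595e+01,  1.88404101e+01,  4.18631002e+00,
       -4.62126540e-03,  5.97296292e-06]), 'position': array([ 195.73316313, -592.92794418,  230.19219922]), 'ee_rot': array([-1.58628595e-01,  9.87337696e-01,  1.09584088e-03, -2.07517004e-04]), 'contact_force': array([ 0.12728091, -0.07026792,  0.1138386 ]), 'wrist_torque': array([ 0.06552774, -0.03090821,  0.00912999]), 'grasp_force': 0.0, 'gripper_width': 85.29643226569694}
scene {'intrinsics': array([[532.77031657,   0.        , 320.80741273],
       [  0.        , 532.77031657, 231.38613763],
       [  0.        ,   0.        ,   1.        ]]), 'xyz': array([1084.45460032, -312.98584752,  776.78397725]), 'attitude': array([ 0.81483364,  0.45029236, -0.18104865, -0.31702415])}
top {'intrinsics': array([[473.47366816,   0.        , 324.43292834],
       [  0.        , 473.47366816, 236.52544789],
       [  0.        ,   0.        ,   1.        ]]), 'xyz': array([358.3925545 ,  44.52059366, 956.22266276]), 'attitude': array([ 0.71429489, -0.69399111,  0.06511409, -0.06260438])}
wrist {'intrinsics': array([[371.64829954,   0.        , 315.24301506],
       [  0.        , 371.64829954, 243.33649024],
       [  0.        ,   0.        ,   1.        ]]), 'xyz': array([ 125.58702575, -617.43384023,  372.81712106]), 'attitude': array([0.57970804, 0.80173043, 0.11842247, 0.08451649])}
```

View pics/top0.png

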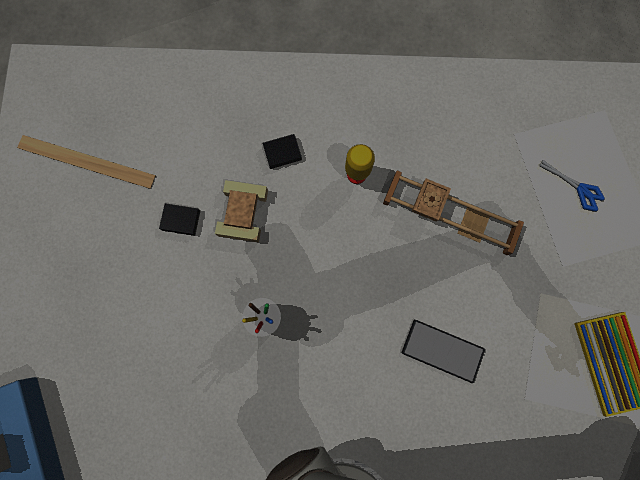

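View pics/scene0.png

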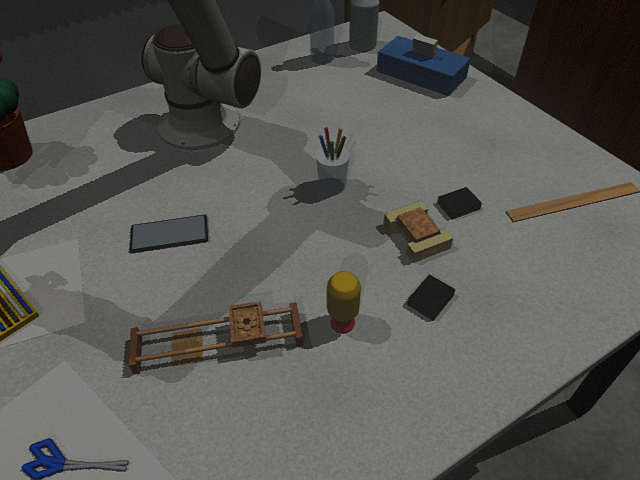

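The top view shows the mould with the tile at (240,210), rack ends at (393,188) and (514,238), the finished tile at (432,199), the card in the free place at (472,222) and the glue at (360,160). The scene view shows the tile at (418,225) and the card at (187,345).

```bash
cat >> h.py <<'E'
def load(n): return dict(np.load(n))
def ray(px,v,fish=False):
    px=np.atleast_2d(px).astype(float); K=v['K']
    u=(px-[K[0,2],K[1,2]])/K[0,0]
    if fish:
        r=np.linalg.norm(u,axis=1,keepdims=True); d=np.c_[u/np.maximum(r,1e-9)*np.sin(r),np.cos(r)]
    else: d=np.c_[u,np.ones(len(u))]
    d=d@R.from_quat(v['q']).as_matrix().T
    return d/np.linalg.norm(d,axis=1,keepdims=True)
def onplane(px,v,z,fish=False):
    d=ray(px,v,fish); return v['t']+d*((z-v['t'][2])/d[:,2:3])
def tri(rays):  # list of (origin,dir)
    A=sum(np.eye(3)-np.outer(d,d) for o,d in rays); b=sum((np.eye(3)-np.outer(d,d))@o for o,d in rays)
    p=np.linalg.solve(A,b); return p,[np.linalg.norm((np.eye(3)-np.outer(d,d))@(p-o)) for o,d in rays]
def blob(im,lo,hi,box,mode='hsv'):
    x0,y0,x1,y1=box; hsv=cv2.cvtColor(im,cv2.COLOR_RGB2HSV)
    m=cv2.inRange(hsv,np.array(lo),np.array(hi)); k=np.zeros_like(m); k[y0:y1,x0:x1]=m[y0:y1,x0:x1]
    k=cv2.morphologyEx(k,cv2.MORPH_CLOSE,np.ones((3,3)))
    cs,_=cv2.findContours(k,cv2.RETR_EXTERNAL,cv2.CHAIN_APPROX_NONE)
    return max(cs,key=cv2.contourArea),k
E
python3 - <<'E'
from h import *
T=load('top0.npz');S=load('scene0.npz')
for n,v,pts in (('top',T,[(240,210),(245,188),(472,222),(432,199),(455,235)]),('scene',S,[(418,225),(430,245),(187,345),(247,322)])):
    hsv=cv2.cvtColor(v['im'],cv2.COLOR_RGB2HSV)
    for p in pts:
        d=v['d'][p[1],p[0]]; r=ray(p,v)[0]; f=R.from_quat(v['q']).as_matrix()[:,2]
        print(n,p,hsv[p[1],p[0]],(v['t']+r*d/(r@f)).round())
big=lambda v,b,k:cv2.resize(v['im'][b[1]:b[3],b[0]:b[2],::-1],None,fx=k,fy=k,interpolation=cv2.INTER_CUBIC)
a=big(T,(205,170,275,250),5);b=big(T,(380,165,530,260),5)[:400,:]
c=np.zeros((475,800,3),np.uint8)
b=big(T,(380,165,530,260),2.9)
a=big(T,(205,170,275,250),4.8)
H=max(a.shape[0],b.shape[0]);c=np.zeros((H,a.shape[1]+b.shape[1],3),np.uint8);c[:a.shape[0],:a.shape[1]]=a;c[:b.shape[0],a.shape[1]:]=b
print(c.shape);cv2.imwrite('pics/c1.png',c)
E
```

```text
top (240, 210) [ 14 122 111] [576. 214.  36.]
top (245, 188) [ 28  78 128] [623. 207.  29.]
top (472, 222) [ 16 121 101] [ 573. -260.    1.]
top (432, 199) [ 10 134  57] [ 608. -168.   43.]
top (455, 235) [ 15  14 107] [ 545. -226.   -4.]
scene (418, 225) [ 14 137 106] [585. 209.  38.]
scene (430, 245) [ 25 100 128] [632. 200.  30.]
scene (187, 345) [ 15 129  81] [ 568. -263.   -2.]
scene (247, 322) [ 11 136  47] [ 612. -167.   47.]
(384, 771, 3)
```

```bash
python3 -m creep '{"translation":[[5,5,0],[10,10,0],[15,14,0],[19,18,0],[23,22,0],[27,26,0],[30,30,0],[30,30,0]],"delta_rot":[[0,0,0],[0,0,0],[0,0,-5],[0,0,-10],[0,0,-20],[0,0,-30],[0,0,-40],[0,0,-40]],"hand":[8.5,8.5,8.5,8.5,8.5,8.5,8.5,8.5]}'
python3 - <<'E'
from h import *
s=read_state();print(s['joints'].round(3),R.from_quat(s['ee_rot']).as_matrix().round(3))
c=get_calibration("wrist"); im,d=get_image("wrist"); cv2.imwrite("pics/w1.png",im[:,:,::-1]); np.savez("w1.npz",im=im,d=d,K=c["intrinsics"],t=c["xyz"],q=c["attitude"],p=s['position'])
E
```

```text
clock: 1.15
position: [497.8, -290.7, 230.8]
ee_rot: [0.186, 0.982, 0.0, -0.0]
contact_force: [-0.2, -0.9, 0.4]
gripper_width: 85.1
grasp_force: 0.0
[-0.248  0.303 -0.115 -0.    -1.153 -1.698] [[-0.931  0.366 -0.   ]
 [ 0.366  0.931  0.001]
 [ 0.001  0.    -1.   ]]
```

View pics/w1.png

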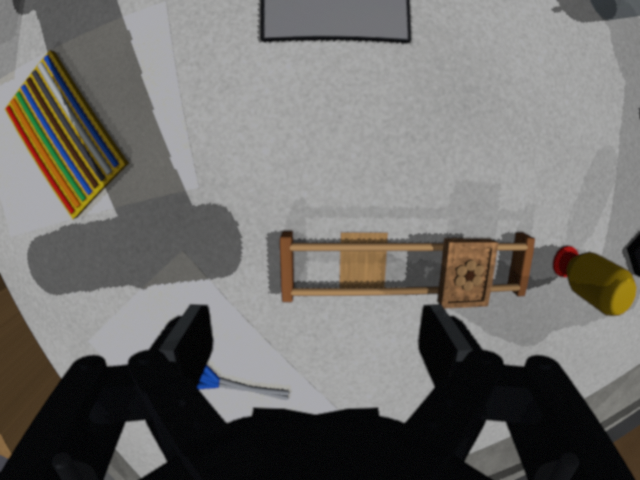

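The wrist view shows the card at (363,258), the rack's end blocks at (287,266) and (525,265), the dowels at rows 247 and 292, and the finished tile at (468,272).

```bash
python3 -m creep '{"translation":[[4,6,0],[4,10,0],[4,14,0],[4,14,0]],"delta_rot":[[0,0,0],[0,0,0],[0,0,0],[0,0,0]],"hand":[8.5,8.5,8.5,8.5]}'
python3 - <<'E'
from h import *
s=read_state()
c=get_calibration("wrist"); im,d=get_image("wrist"); cv2.imwrite("pics/w2.png",im[:,:,::-1]); np.savez("w2.npz",im=im,d=d,K=c["intrinsics"],t=c["xyz"],q=c["attitude"],p=s['position'])
T=load('top0.npz')
c,_=blob(T['im'],(5,100,40),(20,255,255),(215,180,270,240))
P=onplane(c[:,0],T,38)[:,:2]; r=cv2.minAreaRect(P.astype(np.float32)); print(s['position'],r,cv2.boundingRect(c))
E
```

```text
clock: 1.7
position: [535.4, -152.5, 231.4]
ee_rot: [0.187, 0.982, 0.0, -0.0]
contact_force: [0.4, -0.4, -0.1]
gripper_width: 85.3
grasp_force: 0.0
[ 535.37215735 -152.48187915  231.38247225] ((577.2376098632812, 213.62344360351562), (64.41353607177734, 72.48355865478516), 84.37057495117188) (224, 190, 35, 39)
```

View pics/w2.png

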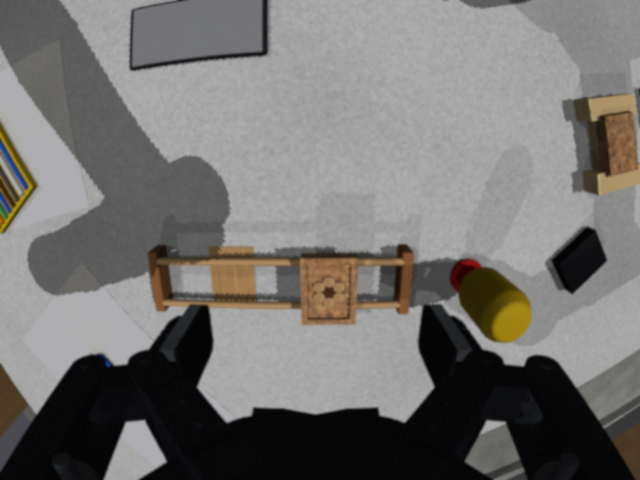

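The second wrist view shows the end blocks at (160,278) and (404,278), the card at (232,273), the finished tile at (329,290) and the glue at (485,295).

```bash
python3 - <<'E'
from h import *
A=load('w1.npz');B=load('w2.npz')
H=lambda v,p:cv2.cvtColor(v['im'],cv2.COLOR_RGB2HSV)[p[1],p[0]]
print('hsv blocks',H(A,(287,266)),H(A,(521,265)),'card',H(A,(363,265)),'done',H(A,(445,290)),'dowel',H(A,(410,292)),'table',H(A,(330,200)))
def rects(v,boxes,lo,hi):
    out=[]
    for b in boxes:
        c,_=blob(v['im'],lo,hi,b); r=cv2.minAreaRect(c); out.append((np.array(r[0]),c)); print(np.round(r[0],1),np.round(r[1],1),round(r[2],1))
    return out
a=rects(A,[(275,225,298,305),(508,230,537,300),(430,235,500,312)],(0,90,30),(14,255,255))
b=rects(B,[(145,240,172,316),(395,240,416,318),(296,250,360,328)],(0,90,30),(14,255,255))
for (p,_),(q,_) in zip(a,b): print('tri',tri([(A['t'],ray(p,A,1)[0]),(B['t'],ray(q,B,1)[0])]))
for v,bx in ((A,(330,225,396,300)),(B,(205,240,262,305))):
    c,k=blob(v['im'],(8,70,60),(25,255,255),bx); 
    print(cv2.boundingRect(c)); P=onplane(c[:,0],v,1,1)[:,:2]; print('card',cv2.minAreaRect(P.astype(np.float32)))
E
```

```text
hsv blocks [ 13 158 124] [ 12 165  48] card [ 16 127 151] done [ 14 127 114] dowel [ 15 116 141] table [ 30   2 162]
[286.5 266.5] [69. 13.] 90.0
[520.8 264.1] [19.7 61.8] 9.5
[464.5 273.2] [57.8 73. ] 8.1
[160.2 278.1] [64.2 18.1] 82.2
[403.5 279.5] [16.5 67.2] 3.0
[328.  288.5] [69. 58.] 90.0
tri (array([ 541.26025912, -340.87081667,   15.24600843]), [np.float64(0.17852239676177845), np.float64(0.1785223967620135)])
tri (array([638.97889503, -93.81060892,  14.42643637]), [np.float64(0.009652116495935998), np.float64(0.009652116495694633)])
tri (array([ 610.53005591, -169.88594403,   33.45881109]), [np.float64(0.3384908769069201), np.float64(0.33849087690678115)])
(330, 233, 66, 63)
card ((574.4686889648438, -266.06488037109375), (73.25164794921875, 70.56099700927734), 68.8270263671875)
(205, 247, 57, 58)
card ((572.9613647460938, -267.6307678222656), (65.62418365478516, 71.61573791503906), 65.44670104980469)
```

```bash
python3 -m creep '{"translation":[[1,6,0],[2,12,0],[3,18,0],[3,24,0],[3,30,0],[3,36,0],[3,36,0]],"delta_rot":[[0,0,2],[0,0,4],[0,0,6],[0,0,8],[0,0,10],[0,0,14],[0,0,14]],"hand":[8.5,8.5,8.5,8.5,8.5,8.5,8.5]}'
python3 - <<'E'
from h import *
s=read_state()
c=get_calibration("wrist"); im,d=get_image("wrist"); cv2.imwrite("pics/w3.png",im[:,:,::-1]); np.savez("w3.npz",im=im,d=d,K=c["intrinsics"],t=c["xyz"],q=c["attitude"],p=s['position'])
E
```

```text
clock: 2.62
position: [566.4, 208.5, 230.6]
ee_rot: [0.066, 0.998, -0.0, -0.0]
contact_force: [0.2, -0.0, 0.4]
gripper_width: 85.1
grasp_force: 0.0
```

View pics/w3.png

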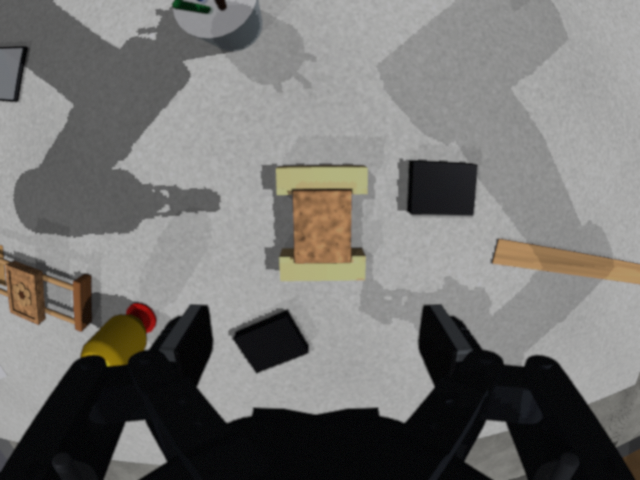

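The third wrist view shows the tile at (323,226) in the mould, its bars at (322,180) and (322,268), and a black block at (442,188).

```bash
python3 - <<'E'
from h import *
A=load('w1.npz');B=load('w2.npz');C=load('w3.npz');T=load('top0.npz')
c,k=blob(C['im'],(5,100,40),(19,255,255),(283,186,362,268))
cv2.imwrite('pics/m3.png',k)
print('px',cv2.minAreaRect(c),cv2.boundingRect(c))
for z in (30,38): P=onplane(c[:,0],C,z,1)[:,:2]; print(z,cv2.minAreaRect(P.astype(np.float32)))
ct,_=blob(T['im'],(5,100,40),(20,255,255),(215,180,270,240))
print('tri', tri([(C['t'],ray(cv2.minAreaRect(c)[0],C,1)[0]),(T['t'],ray(cv2.minAreaRect(ct)[0],T)[0])]))
cb,_=blob(C['im'],(20,40,40),(35,255,255),(260,160,380,290)) 
print('bar',cv2.minAreaRect(onplane(cb[:,0],C,30,1)[:,:2].astype(np.float32)))
# dowels: centre rows per column where sat high
u=np.array([np.cos(np.radians(-21.6)),np.sin(np.radians(-21.6))]);w=np.array([-u[1],u[0]])
dw=[]
for n,v,cols,rs in (('A',A,list(range(300,336))+list(range(395,430)),((236,258),(280,304))),('B',B,list(range(176,205))+list(range(262,295)),((250,270),(292,316)))):
    hs=cv2.cvtColor(v['im'],cv2.COLOR_RGB2HSV)
    for r0,r1 in rs:
        pts=[]
        for x in cols:
            s=hs[r0:r1,x,1].astype(float); m=s>70
            if m.sum()>=3: pts.append((x,r0+(np.arange(r1-r0)[m]).mean()))
        P=onplane(pts,v,26,1)[:,:2]; l=cv2.fitLine(P.astype(np.float32),cv2.DIST_HUBER,0,.01,.01).ravel()
        a=np.degrees(np.arctan2(l[1],l[0]))%180; print(n,'dowel',len(pts),'angle',a,'xoff',l[2:]@u, 'mean',P.mean(0).round(1))
        dw.append((v,np.array(pts)))
# card y-edges between dowels
for n,v,row,c0,c1 in (('A',A,range(258,280),325,402),('B',B,range(270,294),196,270)):
    hs=cv2.cvtColor(v['im'],cv2.COLOR_RGB2HSV); L=[];
    for y in row:
        m=np.where(hs[y,c0:c1,1]>70)[0]
        if len(m)>20: L.append(((c0+m[0]-.5,y),(c0+m[-1]+.5,y)))
    L=np.array(L); e=[onplane(L[:,i],v,1,1)[:,:2].mean(0) for i in (0,1)]
    print(n,'card edges along w',[p@w for p in e],'mid',sum(p@w for p in e)/2, 'x',[p@u for p in e])
c0=np.array([590.1,-217.3]);print('rack centre u,w',c0@u,c0@w,'free w',c0@w-52)
E
```

```text
px ((322.0, 226.0), (74.0, 78.0), 90.0) (283, 189, 79, 75)
30 ((579.9473266601562, 211.9421844482422), (76.12853240966797, 72.92366027832031), 82.59627532958984)
38 ((577.9231567382812, 212.05857849121094), (74.35336303710938, 71.2232437133789), 82.59620666503906)
tri (array([576.26967628, 212.07426798,  40.9046828 ]), [np.float64(0.0765783860037214), np.float64(0.07657838600384598)])
bar ((534.924072265625, 216.81832885742188), (85.62734985351562, 27.929006576538086), 83.4254379272461)
A dowel 71 angle 68.48323 xoff 603.9469908196777 mean [ 547.  -258.8]
A dowel 71 angle 68.45887 xoff 651.6491722527552 mean [ 592.3 -274.3]
B dowel 62 angle 68.568474 xoff 604.1147083368377 mean [ 551.8 -246.7]
B dowel 62 angle 68.37312 xoff 652.1293525955092 mean [ 595.5 -268. ]
A card edges along w [np.float64(-62.1041402565248), np.float64(-12.670975785053571)] mid -37.387558020789186 x [np.float64(636.380702352403), np.float64(636.5698139311548)]
B card edges along w [np.float64(-61.76922421258385), np.float64(-12.450231541922733)] mid -37.10972787725329 x [np.float64(637.086421601782), np.float64(636.2539359748289)]
rack centre u,w 628.6545696210377 15.189868155711451 free w -36.81013184428855
```

```bash
python3 - <<'E'
from h import *
C=load('w3.npz');T=load('top0.npz')
def f(v,box,V):
    c,k=blob(v['im'],(5,80,V),(19,255,255),box); k=cv2.morphologyEx(k,cv2.MORPH_OPEN,np.ones((5,5)))
    return max(cv2.findContours(k,0,1)[0],key=cv2.contourArea)
for V in (70,85,100):
    c=f(C,(283,186,362,268),V); P=onplane(c[:,0],C,38,1)[:,:2]; print(V,cv2.boundingRect(c),cv2.minAreaRect(c),cv2.minAreaRect(P.astype(np.float32)))
m=np.array([.9934,-.1149]);n=np.array([.1149,.9934])
cs=cv2.inRange(cv2.cvtColor(C['im'],cv2.COLOR_RGB2HSV),(20,40,40),(35,255,255)); 
for q in cv2.findContours(cs,0,1)[0]:
    if cv2.contourArea(q)>800:
        P=onplane(q[:,0],C,30,1)[:,:2]; print('bar',cv2.minAreaRect(P.astype(np.float32)),'m',(P@m).min(),(P@m).max(),'n',(P@n).min(),(P@n).max())
s=read_state();print(s['position'],R.from_quat(s['ee_rot']).as_matrix().round(4)[:2,:2], s['joints'].round(3))
E
```

```text
70 (293, 189, 59, 75) ((322.0, 226.0), (74.0, 58.0), 90.0) ((577.4684448242188, 211.50363159179688), (55.420570373535156, 71.26628875732422), 83.73753356933594)
85 (293, 189, 59, 75) ((321.8532409667969, 225.6341552734375), (74.05879211425781, 57.49992370605469), 88.99491119384766) ((577.8729858398438, 212.38999938964844), (54.58332061767578, 71.23577117919922), 82.86166381835938)
100 (293, 191, 59, 73) ((321.82537841796875, 226.6488037109375), (72.11453247070312, 57.439353942871094), 89.11859893798828) ((578.7672729492188, 212.2779998779297), (54.58332061767578, 69.43313598632812), 82.86166381835938)
bar ((692.8541259765625, -59.64817810058594), (55.932350158691406, 123.85327911376953), 29.867053985595703) m 649.1742294908611 727.3161480211426 n -39.63600397129576 73.1205786162423
bar ((618.0181274414062, 207.08615112304688), (85.2393798828125, 32.61195373535156), 82.40215301513672) m 574.3979263271785 607.1671006258833 n 234.0176624319372 319.2650591369028
bar ((534.924072265625, 216.81832885742188), (85.62734985351562, 27.929006576538086), 83.4254379272461) m 492.52480398199344 520.4585456003214 n 234.0344956044881 319.67003927738693
[566.23659856 206.66402832 230.65107882] [[-0.991   0.1337]
 [ 0.1337  0.991 ]] [ 0.618  0.348 -0.05   0.    -1.174 -2.323]
```

```bash
python3 -m creep '{"translation":[[0.3,0.3,-4],[0.7,0.6,-8],[0.7,0.6,-12],[0.7,0.6,-15],[0.7,0.6,-16],[0.7,0.6,-16]],"delta_rot":[[-1.1,-9.9,0.35],[-2.3,-19.9,0.7],[-2.3,-19.9,0.7],[-2.3,-19.9,0.7],[-2.3,-19.9,0.7],[-2.3,-19.9,0.7]],"hand":[8.5,8.5,8.5,8.5,8.5,8.5]}'
python3 - <<'E'
from h import *
s=read_state();print(s['joints'].round(3),s['position'].round(1),R.from_quat(s['ee_rot']).as_matrix().round(3))
c=get_calibration("wrist"); im,d=get_image("wrist"); cv2.imwrite("pics/w4.png",im[:,:,::-1]); np.savez("w4.npz",im=im,d=d,K=c["intrinsics"],t=c["xyz"],q=c["attitude"],p=s['position'])
C=load('w4.npz')
c,k=blob(im,(5,80,70),(19,255,255),(230,80,420,330)); k=cv2.morphologyEx(k,cv2.MORPH_OPEN,np.ones((5,5)));c=max(cv2.findContours(k,0,1)[0],key=cv2.contourArea)
print(cv2.boundingRect(c),cv2.minAreaRect(c))
P=onplane(c[:,0],C,38,1)[:,:2]; print(cv2.minAreaRect(P.astype(np.float32)))
E
```

```text
clock: 3.42
position: [577.4, 211.4, 77.7]
ee_rot: [0.062, 0.984, -0.008, 0.168]
contact_force: [0.0, 0.7, 0.8]
gripper_width: 85.0
grasp_force: 0.0
[ 0.644  0.401 -0.695  0.811 -0.318 -3.096] [577.4 211.4  77.7] [[-0.936  0.124  0.33 ]
 [ 0.119  0.992 -0.036]
 [-0.332  0.006 -0.943]]
(249, 188, 140, 117) ((314.6405029296875, 249.8341064453125), (115.52317810058594, 138.09347534179688), 84.22566986083984)
((577.7902221679688, 209.94833374023438), (76.82644653320312, 74.3853759765625), 89.1598892211914)
```

View pics/w4.png

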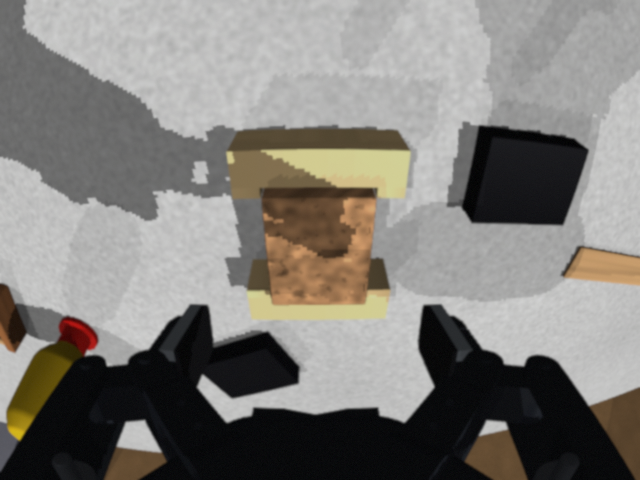

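The fourth wrist view shows the tile in the mould at (320,245) between the fingers at (205,335) and (430,335), with a joint close to its limit. I'll use less tilt.

```bash
python3 -m creep '{"translation":[[-0.2,0,0],[-0.5,0,0],[-0.5,0,0],[-0.5,0,0]],"delta_rot":[[0.8,7,0],[1.6,13.9,0],[1.6,13.9,0],[1.6,13.9,0]],"hand":[8.5,8.5,8.5,8.5]}'
python3 - <<'E'
from h import *
s=read_state();M=R.from_quat(s['ee_rot']).as_matrix();print(s['joints'].round(3),s['position'].round(1),M.round(3))
print('tilt',np.degrees(np.arcsin(M[:2,2]@[.9934,-.1149])),'y-axis yaw',np.degrees(np.arctan2(M[1,1],M[0,1])))
C=load('w3.npz');print(onplane([(272,340),(233,340),(305,340),(262,370),(142,318),(409,215)],C,0,1).round())
E
```

```text
clock: 3.98
position: [573.3, 214.3, 79.0]
ee_rot: [0.061, 0.997, 0.001, 0.049]
contact_force: [0.5, 0.5, -0.0]
gripper_width: 84.7
grasp_force: 0.0
[ 0.652  0.47  -0.321  0.097 -0.707 -2.417] [573.3 214.3  79. ] [[-0.988  0.122  0.098]
 [ 0.122  0.992 -0.004]
 [-0.097  0.008 -0.995]]
tilt 5.593337259912032 y-axis yaw 82.98124483984596
[[715. 136.   0.]
 [710.  90.   0.]
 [719. 175.   0.]
 [757. 116.   0.]
 [671. -22.   0.]
 [586. 304.   0.]]
```

```bash
python3 -m creep '{"translation":[[-0.5,-0.1,-2],[-0.5,-0.1,-4],[-0.5,-0.1,-6],[-0.5,-0.1,-6.5],[-0.5,-0.1,-7],[-0.5,-0.1,-7],[-0.5,-0.1,-7]],"delta_rot":[[0,0,0],[0,0,0],[0,0,0],[0,0,0],[0,0,0],[0,0,0],[0,0,0]],"hand":[8.5,8.5,8.5,8.5,8.5,8.5,8.5]}'
python3 - <<'E'
from h import *
for i in range(3):
    s=read_state();p=s['position'];print(p.round(1),'n',p[:2]@[.122,.9925],'target',np.array([577.7,211.9])@[.122,.9925],s['contact_force'].round(1))
    get_image('wrist')
im,d=get_image('wrist');cv2.imwrite('pics/w5.png',im[100:480,120:520,::-1])
E
```

```text
clock: 4.85
position: [566.2, 211.6, 7.5]
ee_rot: [0.06, 0.997, -0.001, 0.047]
contact_force: [-0.5, 0.3, 0.3]
gripper_width: 85.1
grasp_force: 0.0
[566.2 211.6   7.5] n 279.1313238507076 target 280.79015000000004 [-0.5  0.3  0.3]
[566.2 211.6   7.4] n 279.0747954003293 target 280.79015000000004 [ 0.5 -0.2  0.1]
[566.1 211.6   7.3] n 279.05722307766723 target 280.79015000000004 [ 0.1  0.3 -1. ]
```

View pics/w5.png

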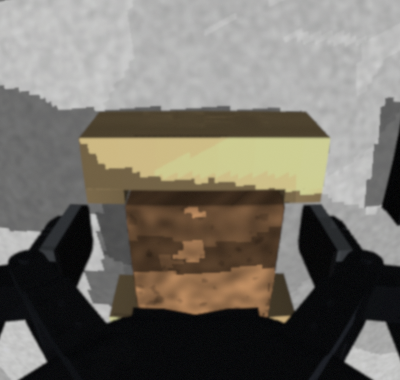

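The crop shows the tile's sides at columns 129 and 281 (centre 205) and the finger pads at 92 and 300 (centre 196), so the fingers must go about 2 mm to the right (+y) before closing.

```bash
python3 -m creep '{"translation":[[0.03,0.2,0],[0.03,0.2,0],[0.03,0.2,0],[0.03,0.2,0],[0.03,0.2,0],[0.03,0.2,0]],"delta_rot":[[0,0,0],[0,0,0],[0,0,0],[0,0,0],[0,0,0],[0,0,0]],"hand":[8.5,7.5,6.5,6.0,5.7,5.6]}'; python3 -m creep '{"translation":[[0,0,0],[0,0,0],[0,0,0],[0,0,0]],"delta_rot":[[0,0,0],[0,0,0],[0,0,0],[0,0,0]],"hand":[5.4,5.2,5.0,5.0]}'
```

```text
clock: 5.8
position: [566.1, 213.4, 6.8]
ee_rot: [0.06, 0.997, -0.001, 0.046]
contact_force: [-0.2, -0.5, -0.2]
gripper_width: 56.1
grasp_force: 0.1
clock: 6.3
position: [566.2, 213.5, 7.1]
ee_rot: [0.06, 0.997, -0.001, 0.047]
contact_force: [-1.7, 0.3, 4.8]
gripper_width: 52.9
grasp_force: 62.1
```

```bash
python3 -m creep '{"translation":[[0,0,0.2],[0,0,0.6],[0,0,1.2],[0,0,2],[0,0,4],[0,0,7],[0,0,11],[0,0,15]],"delta_rot":[[0,0,0],[0,0,0],[0,0,0],[0,0,0],[0,0,0],[0,0,0],[0,0,0],[0,0,0]],"hand":[5,5,5,5,5,5,5,5]}'; python3 -m creep '{"translation":[[0,0,0],[0,0,0]],"delta_rot":[[0,0,0],[0,0,0]],"hand":[5,5]}'
python3 - <<'E'
from h import *
s=read_state();M=R.from_quat(s['ee_rot']).as_matrix();p=s['position'];print(s['joints'].round(3),p.round(1))
tx=-np.array([M[0,0],M[1,0],0]);tx/=np.linalg.norm(tx)
print('tilt',np.degrees(np.arcsin(M[:,2]@tx)),'yaw',np.degrees(np.arctan2(tx[1],tx[0])), 'grasp pt offset from TCP (21mm)',(-21*M[:,2]).round(1))
im,d=get_image('wrist');cv2.imwrite('pics/w6.png',im[100:480,120:520,::-1])
E
```

```text
clock: 7.3
position: [565.7, 212.9, 158.4]
ee_rot: [0.06, 0.997, -0.002, 0.046]
contact_force: [0.5, -0.3, -0.9]
gripper_width: 53.1
grasp_force: 63.0
clock: 7.55
position: [565.3, 212.8, 156.5]
ee_rot: [0.061, 0.997, -0.001, 0.046]
contact_force: [-0.5, -0.4, -2.0]
gripper_width: 53.0
grasp_force: 63.0
[ 0.659  0.373 -0.244  0.081 -0.888 -2.4  ] [565.3 212.8 156.5]
tilt 5.257194753690263 yaw -6.957478322949316 grasp pt offset from TCP (21mm) [-1.9  0.2 20.9]
```

View pics/w6.png

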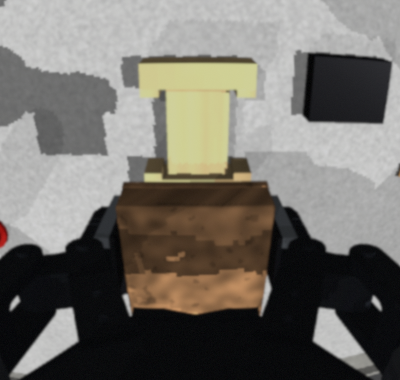

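The crop shows the tile held level between the pads, its corners at (120,190) and (270,190), with the mould empty behind it. The grip angle would leave the tool almost horizontal when the tile stands. I'll fit a small arm model first to check reach.

```bash
cat > kin.py <<'E'
from h import *
from scipy.optimize import least_squares
Q=np.array([[-.99339,.38557,.0066,-.0005,-1.19399,-.2586],[-.248,.303,-.115,0,-1.153,-1.698],[.618,.348,-.05,0,-1.174,-2.323],[.644,.401,-.695,.811,-.318,-3.096],[.652,.47,-.321,.097,-.707,-2.417],[.659,.373,-.244,.081,-.888,-2.4]])
P=np.array([[195.7,-592.9,230.2],[497.8,-290.7,230.8],[566.2,206.7,230.65],[577.4,211.4,77.7],[573.3,214.3,79.0],[565.3,212.8,156.5]])
def fk(q,k,s4=1):
    h,Lu,Lf,off,tl,y6,e=k
    A=R.from_euler('z',q[0]); up=A*R.from_euler('y',q[1]); fo=A*R.from_euler('y',q[1]-q[2])   # fo x axis = forearm
    w=np.array([0,0,h])+up.apply([0,0,Lu])+fo.apply([Lf,0,e])
    r=fo*R.from_euler('x',s4*q[3])*R.from_euler('y',-q[4])
    p=w+r.apply([tl,off,0])
    # tool frame: z = r.x ; roll q6 about it
    t=r*R.from_euler('y',np.pi/2)*R.from_euler('z',q[5]+y6)
    return p,t
lo=[np.array([.3,.1,.2,.3,.1,.2])]
def fit(s4):
    f=lambda k:np.concatenate([fk(q,k,s4)[0]-p for q,p in zip(Q,P)]+[1e-3*(k-[300,400,400,-160,250,0,0])[[0,1,2,4]]])
    r=least_squares(f,[300,400,400,-160,250,0,0]); return r
E
python3 - <<'E'
from kin import *
for s in (1,-1):
    r=fit(s); k=r.x; print(s,r.cost,k.round(1)); print(np.array([fk(q,k,s)[0]-p for q,p in zip(Q,P)]).round(1).tolist())
M4=R.from_quat([0.062,0.984,-0.008,0.168]).as_matrix()
M1=R.from_quat([0.186,0.982,0,0]).as_matrix()
for s in (1,-1):
    r=fit(s);print((fk(Q[1],r.x,s)[1].inv()*R.from_matrix(M1)).as_rotvec().round(3),(fk(Q[3],r.x,s)[1].inv()*R.from_matrix(M4)).as_rotvec().round(3))
E
```

```text
1 13046.098434382253 [-1005.   1161.9   121.2  -161.    -68.8  1078.2   135.3]
[[-3.2, 2.5, -8.9], [-40.6, 8.8, 16.4], [-16.1, -13.2, 3.1], [-94.6, -7.1, -47.4], [76.1, 74.4, 18.3], [0.8, 17.2, 18.6]]
-1 0.11695969358104959 [ 161.5  564.7  421.9 -159.6  298.4 2887.2   -0. ]
[[0.1, 0.1, 0.0], [0.0, -0.0, 0.0], [-0.1, -0.1, -0.2], [-0.0, -0.0, -0.0], [0.1, -0.1, -0.1], [0.1, 0.1, 0.2]]
[-0.    -0.    -1.955] [ 0.211 -0.417 -0.715]
[-0.    -0.    -1.404] [0.000e+00 1.000e-03 1.394e+00]
```

```bash
cat >> kin.py <<'E'
KK=fit(-1).x; KK[5]=0
def FK(q):
    p,t=fk(np.array([*q[:5],0]),KK,-1); return p,t*R.from_euler('z',C6-q[5])
C6=0
_e=(FK(Q[1])[1].inv()*R.from_quat([.186,.982,0,0])).as_rotvec()[2]; C6=_e
LO=np.array([-3.14,-1.21,-1.07,-3.16,-2.99,-3.1]);HI=np.array([3.14,2.06,1.41,2.05,-.16,3.1])
def ik(p,t,q0):
    f=lambda q:np.r_[(FK(q)[0]-p)/100,(FK(q)[1].inv()*t).as_rotvec()]
    r=least_squares(f,np.clip(q0,LO+.01,HI-.01),bounds=(LO,HI)); return r.x,r.cost
SEEDS=[[a,.4,-.3,b,-1,c] for a in (-.3,.3) for b in (-1.5,0,1.5) for c in (-2,0,2)]
def best(p,t,seeds=SEEDS):
    o=[]
    for s in seeds:
        q,c=ik(p,t,np.array([np.arctan2(p[1],p[0])+.25,*s[1:]]))
        if c<1e-6: o.append((min((q-LO).min(),(HI-q).min()),q))
    return max(o,key=lambda a:a[0]) if o else (-1,None)
def pose(g,yaw,tilt,flip=0,back=21):
    "grasp point g; tilt deg: tool z = (sin tilt)*e(yaw) - cos tilt z ; closing axis horizontal perp to e; tool x = -e side (camera) when flip=0"
    e=np.array([np.cos(np.radians(yaw)),np.sin(np.radians(yaw)),0]);a=np.radians(tilt)
    z=np.sin(a)*e-np.cos(a)*np.array([0,0,1]); y=np.cross([0,0,1],e); x=np.cross(y,z)
    if flip: x,y=-x,-y
    return np.array(g)+back*z,R.from_matrix(np.c_[x,y,z])
E
python3 - <<'E'
from kin import *
T=load('top0.npz'); print('cup,glue,block',onplane([(262,318),(357,180),(283,165)],T,0).round()[:, :2].tolist())
pr=lambda n,b:print(n,round(b[0],2),None if b[1] is None else b[1].round(2))
for fl in (0,1):
    pr(f'mould -40 f{fl}',best(*pose([577.7,211.9,29],-7,-40,fl)))
    pr(f'rack -50 f{fl}',best(*pose([570.2,-265.8,39],-21.5,-50,fl)))
for xy in ((540,50),(480,20)):
  for yaw in range(-180,180,45):
    for t in (-45,45):
      for fl in (0,1): pr(f'{xy} stand yaw{yaw} t{t} f{fl}',best(*pose([*xy,35],yaw,t,fl),seeds=SEEDS[::2]))
E
```

```text
cup,glue,block [[365.0, 163.0], [656.0, -21.0], [684.0, 135.0]]
mould -40 f0 1.06 [ 0.44  0.89  0.32 -0.35 -1.61 -2.04]
rack -50 f0 0.96 [-0.23  1.02  0.45 -0.12 -1.87 -1.7 ]
mould -40 f1 1.09 [ 0.44  0.89  0.32 -0.35 -1.61  1.1 ]
rack -50 f1 0.96 [-0.23  1.02  0.45 -0.12 -1.87  1.44]
(540, 50) stand yaw-180 t-45 f0 0.25 [-0.29  0.51 -0.82 -2.74 -0.56 -1.7 ]
(540, 50) stand yaw-180 t-45 f1 0.25 [-0.29  0.51 -0.82 -2.74 -0.56  1.44]
(540, 50) stand yaw-180 t45 f0 1.2 [ 0.28  0.85  0.13 -0.2  -1.61  1.36]
(540, 50) stand yaw-180 t45 f1 1.2 [ 0.28  0.85  0.13 -0.2  -1.61 -1.78]
(540, 50) stand yaw-135 t-45 f0 0.45 [-0.14  0.5  -0.4  -1.38 -0.61 -2.62]
(540, 50) stand yaw-135 t-45 f1 0.45 [-0.14  0.5  -0.4  -1.38 -0.61  0.52]
(540, 50) stand yaw-135 t45 f0 0.95 [ 0.49  0.81 -0.12  0.21 -1.41  1.74]
(540, 50) stand yaw-135 t45 f1 0.95 [ 0.49  0.81 -0.12  0.21 -1.41 -1.4 ]
(540, 50) stand yaw-90 t-45 f0 0.6 [-0.09  0.64 -0.13 -0.91 -1.11 -2.5 ]
(540, 50) stand yaw-90 t-45 f1 0.94 [-0.09  0.64 -0.13 -0.91 -1.11  0.64]
(540, 50) stand yaw-90 t45 f0 0.47 [ 0.62  0.68 -0.6   0.76 -0.98  1.86]

[... 2883 characters left out ...]
 0.76 [ 0.5   0.74 -0.31  0.21 -1.29  1.72]
(480, 20) stand yaw45 t45 f0 0.51 [-0.26  0.46 -0.51 -1.4  -0.67  0.66]
(480, 20) stand yaw45 t45 f1 0.51 [-0.26  0.46 -0.51 -1.4  -0.67 -2.48]
(480, 20) stand yaw90 t-45 f0 0.29 [ 0.63  0.61 -0.78  0.81 -0.9  -1.38]
(480, 20) stand yaw90 t-45 f1 0.29 [ 0.63  0.61 -0.78  0.81 -0.9   1.76]
(480, 20) stand yaw90 t45 f0 0.82 [-0.16  0.59 -0.25 -0.9  -1.1   0.74]
(480, 20) stand yaw90 t45 f1 0.7 [-0.16  0.59 -0.25 -0.9  -1.1  -2.4 ]
(480, 20) stand yaw135 t-45 f0 -1 None
(480, 20) stand yaw135 t-45 f1 -1 None
(480, 20) stand yaw135 t45 f0 1.01 [ 0.03  0.72 -0.06 -0.55 -1.42  1.02]
(480, 20) stand yaw135 t45 f1 0.98 [ 0.03  0.72 -0.06 -0.55 -1.42 -2.12]
```

```bash
python3 -m creep '{"translation":[[0,0,-4],[0,0,-8],[0,0,-11],[0,0,-13],[0,0,-13.8],[0,0,-14.4],[0,0,-14.7],[0,0,-14.9]],"delta_rot":[[0,0,0],[0,0,0],[0,0,0],[0,0,0],[0,0,0],[0,0,0],[0,0,0],[0,0,0]],"hand":[5,5,5,5,5,5,5,5]}'; python3 -m creep '{"translation":[[0,0,0],[0,0,-0.05]],"delta_rot":[[0,0,0],[0,0,0]],"hand":[5,5]}'
python3 - <<'E'
from kin import *
c=np.array([365,163,140])
def links(q):
    h,Lu,Lf,off,tl,_,e=KK; A=R.from_euler('z',q[0]);el=np.array([0,0,h])+A.apply([Lu*np.sin(q[1]),0,Lu*np.cos(q[1])]); w=el+(A*R.from_euler('y',q[1]-q[2])).apply([Lf,0,0]); p,t=FK(q); return el.round(),w.round(),(p-tl*t.as_matrix()[:,2]).round()
for xy in ((540,40),(580,50)):
  for psi in (60,70,80,90):
    for t in (-45,0,45):
      b=best(*pose([*xy,38],psi,t,0)); print(xy,psi,t,round(b[0],2),None if b[1] is None else (b[1].round(2),[l.tolist() for l in links(b[1])]))
E
```

```text
clock: 8.6
position: [566.1, 213.4, 7.6]
ee_rot: [0.06, 0.997, -0.001, 0.046]
contact_force: [-0.4, -0.9, -1.2]
gripper_width: 52.9
grasp_force: 64.0
clock: 8.85
position: [566.1, 213.4, 7.2]
ee_rot: [0.06, 0.997, -0.001, 0.046]
contact_force: [-0.3, 0.2, -0.7]
gripper_width: 53.0
grasp_force: 64.0
(540, 40) 60 -45 0.8 (array([ 0.54,  0.77, -0.27,  0.37, -1.27, -1.31]), [[335.0, 202.0, 569.0], [519.0, 312.0, 205.0], [638.0, 210.0, 234.0]])
(540, 40) 60 0 0.47 (array([ 0.37,  0.5 , -0.45, -0.  , -0.63, -0.9 ]), [[252.0, 99.0, 657.0], [482.0, 189.0, 315.0], [540.0, 40.0, 315.0]])
(540, 40) 60 45 0.64 (array([-0.15,  0.53, -0.31, -1.17, -0.8 ,  0.53]), [[284.0, -43.0, 648.0], [560.0, -86.0, 332.0], [442.0, -130.0, 234.0]])
(540, 40) 70 -45 0.69 (array([ 0.57,  0.74, -0.38,  0.48, -1.18, -1.28]), [[318.0, 206.0, 580.0], [475.0, 307.0, 202.0], [607.0, 224.0, 234.0]])
(540, 40) 70 0 0.47 (array([ 0.37,  0.5 , -0.45, -0.  , -0.63, -0.72]), [[252.0, 99.0, 657.0], [482.0, 189.0, 315.0], [540.0, 40.0, 315.0]])
(540, 40) 70 45 0.75 (array([-0.14,  0.57, -0.25, -1.07, -0.91,  0.56]), [[300.0, -4
[... 1950 characters left out ...]
2 (array([ 0.36,  0.55, -0.34, -0.  , -0.68, -0.54]), [[275.0, 105.0, 643.0], [523.0, 199.0, 315.0], [580.0, 50.0, 315.0]])
(580, 50) 80 45 0.87 (array([-0.1 ,  0.63, -0.11, -0.97, -1.03,  0.54]), [[333.0, -32.0, 616.0], [643.0, -62.0, 331.0], [546.0, -143.0, 234.0]])
(580, 50) 90 -45 0.57 (array([ 0.59,  0.71, -0.5 ,  0.76, -1.02, -1.22]), [[306.0, 203.0, 590.0], [430.0, 285.0, 195.0], [580.0, 246.0, 234.0]])
(580, 50) 90 0 0.52 (array([ 0.36,  0.55, -0.34, -0.  , -0.68, -0.36]), [[275.0, 105.0, 643.0], [523.0, 199.0, 315.0], [580.0, 50.0, 315.0]])
(580, 50) 90 45 0.98 (array([-0.08,  0.67, -0.04, -0.89, -1.14,  0.59]), [[350.0, -27.0, 604.0], [669.0, -52.0, 328.0], [580.0, -146.0, 234.0]])
```

```bash
python3 -m creep '{"translation":[[0,0,0],[0,0,0],[0,0,0],[0,0,0],[0,0,2],[0,0,5],[0,0,8],[0,0,8]],"delta_rot":[[0,0,0],[0,0,0],[0,0,0],[0,0,0],[0,0,0],[0,0,0],[0,0,0],[0,0,0]],"hand":[5.6,6.2,7.5,8.5,8.5,8.5,8.5,8.5]}'
cat >> kin.py <<'E'
def delta(tp,tr,show=True):
    s=read_state(); p=s['position'];r=R.from_quat(s['ee_rot'])
    print('now',p.round(1),s['joints'].round(2),'move cm',((tp-p)/10).round(2),'rot deg',np.degrees((tr*r.inv()).as_rotvec()).round(1))
E
python3 - <<'E'
from kin import *
g=[577.7,212,29]
delta(*pose(g,-7,-45)); delta(*pose([577.7,212,79],-7,-45))
c=get_calibration("wrist"); im,d=get_image('wrist');cv2.imwrite('pics/w7.png',im[:,:,::-1]);np.savez("w7.npz",im=im,d=d,K=c["intrinsics"],t=c["xyz"],q=c["attitude"])
C=load('w7.npz');c,k=blob(im,(5,60,40),(19,255,255),(200,120,440,420)); k=cv2.morphologyEx(k,cv2.MORPH_OPEN,np.ones((7,7)));c=max(cv2.findContours(k,0,1)[0],key=cv2.contourArea)
print(cv2.boundingRect(c),cv2.minAreaRect(onplane(c[:,0],C,38,1)[:,:2].astype(np.float32)))
E
```

```text
clock: 9.85
position: [567.6, 214.5, 90.1]
ee_rot: [0.06, 0.997, 0.0, 0.049]
contact_force: [-0.7, -1.0, -0.2]
gripper_width: 85.0
grasp_force: 0.0
now [567.6 214.5  90.1] [ 0.66  0.45 -0.32  0.1  -0.73 -2.42] move cm [-0.46 -0.07 -7.59] rot deg [ 5.7 50.3  0.1]
now [567.6 214.5  90.1] [ 0.66  0.45 -0.32  0.1  -0.73 -2.42] move cm [-0.46 -0.07 -2.59] rot deg [ 5.7 50.3  0.1]
(239, 210, 142, 134) ((580.4735717773438, 211.68154907226562), (78.33715057373047, 88.77649688720703), 85.33626556396484)
```

```bash
python3 -m creep '{"translation":[[-0.1,0,0],[-0.2,0,0],[-0.3,0,-0.5],[-0.4,0,-1],[-0.5,-0.1,-2],[-0.5,-0.1,-2.5],[-0.5,-0.1,-2.5]],"delta_rot":[[1.1,10,0],[2.3,20,0],[3.4,30,0],[4.5,40,0],[5.7,50,0.1],[5.7,50.3,0.1],[5.7,50.3,0.1]],"hand":[8.5,8.5,8.5,8.5,8.5,8.5,8.5]}'
python3 - <<'E'
from kin import *
import time
get_image('wrist');get_image('wrist')
delta(*pose([577.7,212,29],-7,-45))
E
```

```text
clock: 10.78
position: [560.4, 212.0, 60.8]
ee_rot: [0.056, 0.921, 0.02, -0.385]
contact_force: [0.4, 0.3, 0.3]
gripper_width: 85.1
grasp_force: 0.0
now [561.  212.8  63.8] [ 0.43  0.88  0.39 -0.38 -1.78 -2.06] move cm [ 0.2   0.1  -4.97] rot deg [ 0.1 -0.1 -0.3]
```

```bash
python3 -m creep '{"translation":[[0.2,0.1,-2],[0.2,0.1,-3.5],[0.2,0.1,-4.5],[0.2,0.1,-5],[0.2,0.1,-5]],"delta_rot":[[0,0,-0.3],[0,0,-0.3],[0,0,-0.3],[0,0,-0.3],[0,0,-0.3]],"hand":[8.5,8.5,8.5,8.5,8.5]}'
python3 - <<'E'
from kin import *
get_image('wrist')
delta(*pose([577.7,212,29],-7,-45))
im,d=get_image('wrist');cv2.imwrite('pics/w8.png',im[100:480,120:520,::-1])
E
```

```text
clock: 11.5
position: [562.9, 213.2, 11.8]
ee_rot: [0.058, 0.921, 0.022, -0.385]
contact_force: [-0.6, 0.3, 0.6]
gripper_width: 85.2
grasp_force: 0.0
now [563.2 213.3  12.2] [ 0.43  0.94  0.38 -0.38 -1.72 -2.04] move cm [-0.02  0.05  0.19] rot deg [ 0.2 -0.3  0.1]
```

View pics/w8.png

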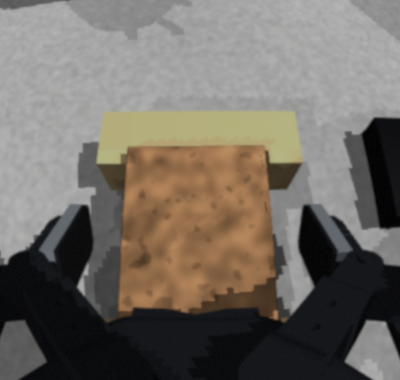

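The crop shows the tile's sides at columns 122 and 272 and the pads at 92 and 300, so it is centred. I'll close now.

```bash
python3 -m creep '{"translation":[[0,0,0.2],[0,0,0.2],[0,0,0.2],[0,0,0.2],[0,0,0.2],[0,0,0.2],[0,0,0.2],[0,0,0.2]],"delta_rot":[[0,0,0],[0,0,0],[0,0,0],[0,0,0],[0,0,0],[0,0,0],[0,0,0],[0,0,0]],"hand":[7.5,6.5,6.0,5.6,5.4,5.2,5.0,5.0]}'
python3 - <<'E'
from kin import *
s=read_state();print(s['position'].round(1),s['gripper_width'],s['grasp_force'])
# rel. of tile centre to TCP in tool frame
r=R.from_quat(s['ee_rot']); v=r.inv().apply(np.array([577.7,212.0,29])-s['position']);print('tile centre in tool',v.round(1))
E
python3 -m creep '{"translation":[[0,0,0.2],[0,0,0.5],[0,0,1],[0,0,2],[0,0,4],[0,0,8],[0,0,13],[0,0,13]],"delta_rot":[[0,0,0],[0,0,0],[0,0,0],[0,0,0],[0,0,0],[0,0,0],[0,0,0],[0,0,0]],"hand":[5,5,5,5,5,5,5,5]}'
```

```text
clock: 12.6
position: [563.4, 213.6, 14.5]
ee_rot: [0.058, 0.921, 0.022, -0.384]
contact_force: [1.6, 2.0, 2.1]
gripper_width: 53.0
grasp_force: 62.7
[563.4 213.6  14.5] 53.04787420380466 62.73551993072033
tile centre in tool [  0.2   0.2 -20.5]
clock: 13.6
position: [565.4, 213.4, 151.0]
ee_rot: [0.057, 0.923, 0.024, -0.379]
contact_force: [-0.2, -0.5, -0.6]
gripper_width: 53.0
grasp_force: 62.9
```

```bash
cat >> kin.py <<'E'
RG=R.from_quat([0.058,0.921,0.022,-0.384]); V=np.array([.2,.2,-20.5])
def tilepose(c,Rtile,Rt0=R.from_euler('z',-7,degrees=True),rg=RG,v=V):
    tr=Rtile*Rt0.inv()*rg; return np.array(c)-tr.apply(v),tr
E
python3 - <<'E'
from kin import *
Z=lambda a:R.from_euler('z',a,degrees=True);Y=lambda a:R.from_euler('y',a,degrees=True)
q=read_state()['joints']
delta(*tilepose([580,50,165],Z(70)))
for f in np.linspace(0,1,5):
    q,c=ik(*tilepose([577.7+2.3*f,212-162*f,165],Z(-7+77*f)),q);print(q.round(2),c<1e-6)
for a in (0,-30,-60,-90):
    q,c=ik(*tilepose([580,50,165],Z(70)*Y(a)),q);print(a,q.round(2),c<1e-6)
q,c=ik(*tilepose([580,50,36],Z(70)*Y(-90)),q);print(a,q.round(2),c<1e-6)
E
```

```text
now [565.4 213.4 151. ] [ 0.42  0.79  0.47 -0.4  -1.92 -2.12] move cm [  0.98 -17.7   -0.05] rot deg [-0.6  0.4 76.9]
[ 0.42  0.8   0.47 -0.4  -1.93 -2.13] True
[ 0.47  0.81  0.41 -0.19 -1.94 -1.83] True
[ 0.51  0.78  0.27  0.03 -1.85 -1.54] True
[ 0.54  0.72  0.06  0.24 -1.67 -1.3 ] True
[ 0.56  0.63 -0.18  0.46 -1.44 -1.13] True
0 [ 0.56  0.63 -0.18  0.46 -1.44 -1.13] True
-30 [ 0.45  0.45 -0.22  0.21 -1.1  -0.92] True
-60 [ 0.25  0.36 -0.19 -0.27 -0.89 -0.45] True
-90 [-0.07  0.4  -0.12 -0.92 -1.02  0.21] True
-90 [-0.11  0.6  -0.17 -1.05 -0.9   0.48] True
```

```bash
python3 -m creep '{"translation":[[0.1,-2,0],[0.2,-4,0],[0.4,-7,0],[0.5,-9.5,0],[0.7,-12,0],[0.8,-14,0],[0.9,-16,0],[1,-17.7,0]],"delta_rot":[[0,0,9.6],[0,0,19.2],[0,0,28.8],[0,0,38.4],[0,0,48],[0,0,57.6],[0,0,67.2],[0,0,77]],"hand":[5,5,5,5,5,5,5,5]}'
python3 -m creep '{"translation":[[0,0,0],[0,0,0]],"delta_rot":[[0,0,0],[0,0,0]],"hand":[5,5]}'
python3 - <<'E'
from kin import *
Z=lambda a:R.from_euler('z',a,degrees=True);Y=lambda a:R.from_euler('y',a,degrees=True)
get_image('wrist')
for a in (0,-30,-60,-90): delta(*tilepose([580,50,165],Z(70)*Y(a)))
E
```

```text
clock: 14.6
position: [573.1, 35.8, 144.7]
ee_rot: [-0.53, 0.755, -0.223, -0.314]
contact_force: [0.1, 0.5, 0.1]
gripper_width: 53.4
grasp_force: 62.9
clock: 14.85
position: [573.9, 36.9, 144.9]
ee_rot: [-0.527, 0.758, -0.222, -0.314]
contact_force: [0.5, 0.0, -0.9]
gripper_width: 53.6
grasp_force: 63.1
now [574.2  37.  144.7] [ 0.56  0.63 -0.19  0.46 -1.43 -1.14] move cm [ 0.11 -0.06  0.58] rot deg [-0.   0.1  0.1]
now [574.2  37.  144.7] [ 0.56  0.63 -0.19  0.46 -1.43 -1.14] move cm [0.43 0.8  0.05] rot deg [ 28.1 -10.2   0.1]
now [574.2  37.  144.7] [ 0.56  0.63 -0.19  0.46 -1.43 -1.14] move cm [0.79 1.8  0.06] rot deg [ 56.3 -20.5   0.1]
now [574.2  37.  144.7] [ 0.56  0.63 -0.19  0.46 -1.43 -1.14] move cm [1.1  2.66 0.59] rot deg [ 84.5 -30.8   0.1]
```

```bash
python3 -m creep '{"translation":[[0.1,0.3,0],[0.3,0.6,0],[0.4,0.8,0],[0.5,1.1,0],[0.7,1.5,0],[0.8,1.8,0],[0.9,2.1,0.2],[1,2.4,0.4]],"delta_rot":[[9.4,-3.4,0],[18.8,-6.8,0],[28.1,-10.2,0],[37.5,-13.7,0],[46.9,-17.1,0],[56.3,-20.5,0.1],[65.7,-23.9,0.1],[75.1,-27.4,0.1]],"hand":[5,5,5,5,5,5,5,5]}'
python3 -m creep '{"translation":[[0.1,0.3,0.2],[0.1,0.3,0.2],[0.1,0.3,0.2]],"delta_rot":[[9.4,-3.4,0],[9.4,-3.4,0],[9.4,-3.4,0]],"hand":[5,5,5]}'
python3 - <<'E'
from kin import *
Z=lambda a:R.from_euler('z',a,degrees=True);Y=lambda a:R.from_euler('y',a,degrees=True)
get_image('wrist'); delta(*tilepose([580,50,36],Z(70)*Y(-90)))
for n in ('scene','top'):
    c=get_calibration(n); im,d=get_image(n); cv2.imwrite(f"pics/{n}1.png",im[:,:,::-1]); np.savez(f"{n}1.npz",im=im,d=d,K=c["intrinsics"],t=c["xyz"],q=c["attitude"])
E
```

```text
clock: 15.9
position: [585.1, 60.9, 150.1]
ee_rot: [-0.546, 0.782, 0.171, 0.248]
contact_force: [-0.8, -0.5, -2.1]
gripper_width: 53.1
grasp_force: 63.0
clock: 16.27
position: [585.0, 63.0, 150.5]
ee_rot: [-0.53, 0.759, 0.217, 0.311]
contact_force: [-0.3, 0.0, -0.3]
gripper_width: 53.3
grasp_force: 63.0
now [584.8  63.9 150.7] [-0.07  0.39 -0.13 -0.91 -1.02  0.21] move cm [  0.04  -0.03 -12.92] rot deg [ 0.2  0.1 -0.1]
```

```bash
python3 -m creep '{"translation":[[0,0,-4],[0,0,-8],[0,0,-11],[0,0,-12.2],[0,0,-12.7],[0,0,-12.8],[0,0,-12.8]],"delta_rot":[[0,0,0],[0.2,0,0],[0.2,0,0],[0.2,0,0],[0.2,0,0],[0.2,0,0],[0.2,0,0]],"hand":[5,5,5,5,5,5,5]}'
python3 - <<'E'
from kin import *
Z=lambda a:R.from_euler('z',a,degrees=True);Y=lambda a:R.from_euler('y',a,degrees=True)
for i in range(3): get_image('wrist'); print(read_state()['contact_force'].round(1))
delta(*tilepose([580,50,35],Z(70)*Y(-90)))
E
```

```text
clock: 17.3
position: [584.7, 63.4, 23.4]
ee_rot: [-0.529, 0.758, 0.218, 0.313]
contact_force: [0.2, -0.8, -0.0]
gripper_width: 53.3
grasp_force: 63.0
[ 0.9  0.6 -0.6]
[ 0.5 -0.  -0.7]
[ 0.9 -0.  -1. ]
now [584.4  63.3  23.1] [-0.11  0.6  -0.17 -1.05 -0.91  0.49] move cm [ 0.08  0.03 -0.25] rot deg [-0.   0.2 -0.1]
```

```bash
python3 -m creep '{"translation":[[0,0,-0.05],[0,0,-0.1],[0,0,-0.15],[0,0,-0.2],[0,0,-0.2]],"delta_rot":[[0,0.1,0],[0,0.1,0],[0,0.1,0],[0,0.1,0],[0,0.1,0]],"hand":[5,5,5,5,5]}'; python3 -m creep '{"translation":[[0,0,-0.05],[0,0,-0.1],[0,0,-0.1]],"delta_rot":[[0,0,0],[0,0,0],[0,0,0]],"hand":[5,5,5]}'
```

```text
clock: 18.08
position: [584.0, 63.3, 20.1]
ee_rot: [-0.529, 0.759, 0.219, 0.312]
contact_force: [-0.1, -1.1, -0.6]
gripper_width: 53.3
grasp_force: 63.0
clock: 18.45
position: [584.0, 63.4, 19.2]
ee_rot: [-0.529, 0.759, 0.219, 0.312]
contact_force: [-0.1, 1.1, -0.9]
gripper_width: 53.1
grasp_force: 63.0
```

```bash
python3 -m creep '{"translation":[[0,0,-0.05],[0,0,-0.1],[0,0,-0.1]],"delta_rot":[[0,0,0],[0,0,0],[0,0,0]],"hand":[5,5,5]}';python3 -m creep '{"translation":[[0,0,-0.05],[0,0,-0.1],[0,0,-0.1]],"delta_rot":[[0,0,0],[0,0,0],[0,0,0]],"hand":[5,5,5]}'
```

```text
clock: 18.82
position: [584.1, 63.4, 19.0]
ee_rot: [-0.529, 0.758, 0.219, 0.312]
contact_force: [-1.1, -1.2, 4.5]
gripper_width: 53.4
grasp_force: 63.6
clock: 19.2
position: [584.1, 63.4, 18.9]
ee_rot: [-0.529, 0.758, 0.22, 0.312]
contact_force: [-3.8, -2.3, 10.5]
gripper_width: 53.1
grasp_force: 64.2
```

```bash
python3 -m creep '{"translation":[[0,0,0.15],[0,0,0.15],[0,0,0.15],[0,0,0.15],[0,0,0.15],[0,0,0.15],[0,0,0.15],[0,0,0.15]],"delta_rot":[[0,0,0],[0,0,0],[0,0,0],[0,0,0],[0,0,0],[0,0,0],[0,0,0],[0,0,0]],"hand":[5,5.3,5.5,5.8,6.5,7.5,8.3,8.3]}'
python3 - <<'E'
from kin import *
c=get_calibration("wrist"); im,d=get_image('wrist');np.savez("w9.npz",im=im,d=d,K=c["intrinsics"],t=c["xyz"],q=c["attitude"]);cv2.imwrite('pics/w9.png',im[:,:,::-1])
s=read_state();M=R.from_quat(s['ee_rot']).as_matrix();print('tool z',M[:,2].round(3),'x',M[:,0].round(3),s['position'].round(1))
# retreat: up and back; joint feasibility for regrasp ψ=70, t=-45
tp,tr=pose([580,50,41],70,-45);print(best(tp,tr)[1].round(2))
E
```

```text
clock: 20.2
position: [584.1, 63.3, 18.8]
ee_rot: [-0.529, 0.759, 0.219, 0.312]
contact_force: [-0.1, 1.1, 0.7]
gripper_width: 82.9
grasp_force: 0.0
tool z [ 0.241  0.662 -0.71 ] x [-0.247 -0.665 -0.705] [584.1  63.4  18.7]
[ 0.55  0.78 -0.26  0.48 -1.24 -1.23]
```

```bash
python3 -m creep '{"translation":[[-0.5,-1.3,1.4],[-1,-2.6,2.8],[-1.5,-4,4.5],[-2,-5.5,8],[-2,-5.5,12],[-2,-5.5,14],[-2,-5.5,14]],"delta_rot":[[0,0,0],[0,0,0],[0,0,0],[0,0,0],[0,0,0],[0,0,0],[0,0,0]],"hand":[8.5,8.5,8.5,8.5,8.5,8.5,8.5]}'
python3 - <<'E'
from kin import *
for n in ('scene','top','wrist'):
    c=get_calibration(n); im,d=get_image(n); cv2.imwrite(f"pics/{n}2.png",im[:,:,::-1]); np.savez(f"{n}2.npz",im=im,d=d,K=c["intrinsics"],t=c["xyz"],q=c["attitude"])
    v=load(f"{n}2.npz")
    d=R.from_quat(v['q']).inv().apply(np.array([[580,50,0],[580,50,70]])-v['t']); 
    if n=='wrist':
        th=np.arctan2(np.linalg.norm(d[:,:2],axis=1),d[:,2]); uv=d[:,:2]/np.linalg.norm(d[:,:2],axis=1)[:,None]*th[:,None]
    else: uv=d[:,:2]/d[:,2:]
    uv=uv*v['K'][0,0]+[v['K'][0,2],v['K'][1,2]]; print(n,uv.round())
    m=uv.mean(0).astype(int); b=(max(0,m[0]-70),max(0,m[1]-70),min(640,m[0]+70),min(480,m[1]+70))
    try:
        c,k=blob(v['im'],(5,80,30),(19,255,255),b); print(cv2.boundingRect(c),cv2.contourArea(c),cv2.minAreaRect(c))
        if n=='wrist': cv2.imwrite('pics/w2crop.png',im[:,:,::-1])
    except Exception as e: print(e)
s=read_state();print(s['position'].round(1),s['joints'].round(2))
E
```

```text
clock: 21.12
position: [564.7, 7.4, 161.8]
ee_rot: [-0.529, 0.758, 0.217, 0.314]
contact_force: [-0.4, -0.5, -0.9]
gripper_width: 85.4
grasp_force: 0.0
scene [[347. 271.]
 [348. 246.]]
(384, 203, 33, 60) 791.5 ((400.0, 232.5), (59.0, 32.0), 90.0)
top [[322. 214.]
 [322. 206.]]
(313, 194, 19, 34) 318.0 ((321.9310302734375, 210.67242431640625), (11.884502410888672, 33.61085510253906), 21.801406860351562)
wrist [[313. 128.]
 [313. 202.]]
(273, 118, 83, 91) 6780.5 ((314.0, 163.0), (90.0, 82.0), 90.0)
[563.3   8.1 158.1] [-0.18  0.38 -0.13 -0.89 -1.1   0.27]
```

```bash
python3 -m creep '{"translation":[[0.1,0.3,0],[0.3,0.6,0],[0.4,1,0],[0.5,1.4,0],[0.7,1.7,0],[0.8,2,0],[0.9,2.4,0],[1,2.8,0]],"delta_rot":[[-9.4,3.4,0],[-18.8,6.8,0],[-28.1,10.2,0],[-37.5,13.7,0],[-46.9,17.1,0],[-56.3,20.5,0],[-65.7,23.9,0],[-75.1,27.4,0]],"hand":[8.5,8.5,8.5,8.5,8.5,8.5,8.5,8.5]}'
python3 -m creep '{"translation":[[0,0,0],[0,0,0],[0,0,0]],"delta_rot":[[-9.4,3.4,0],[-9.4,3.4,0],[-9.4,3.4,0]],"hand":[8.5,8.5,8.5]}'
python3 - <<'E'
from kin import *
get_image('wrist'); delta(*pose([579.3,49.8,41],70,-45,back=20.5))
T=load('top2.npz');print(onplane([(321.9,210.7)],T,35),onplane([(321.9,210.7)],T,70))
E
```

```text
clock: 22.28
position: [573.8, 36.5, 158.0]
ee_rot: [-0.545, 0.781, -0.175, -0.25]
contact_force: [-0.1, -0.6, -0.3]
gripper_width: 84.9
grasp_force: 0.0
clock: 22.65
position: [573.8, 36.0, 158.0]
ee_rot: [-0.528, 0.758, -0.22, -0.314]
contact_force: [0.4, 0.1, 0.6]
gripper_width: 85.0
grasp_force: 0.0
now [574.   35.8 158.9] [ 0.56  0.62 -0.18  0.45 -1.46 -1.13] move cm [  0.04   0.04 -13.24] rot deg [0.1 0.1 0.3]
[[579.16311298  50.18024322  35.        ]] [[570.77538018  49.96521623  70.        ]]
```

```bash
python3 -m creep '{"translation":[[0,0,-4],[0,0,-7],[0,0,-9.5],[0,0,-11.5],[0,0,-12.7],[0,0,-13.2],[0,0,-13.2]],"delta_rot":[[0,0,0.3],[0,0,0.3],[0,0,0.3],[0,0,0.3],[0,0,0.3],[0,0,0.3],[0,0,0.3]],"hand":[8.5,8.5,8.5,8.5,8.5,8.5,8.5]}'
python3 - <<'E'
from kin import *
c=get_calibration("wrist"); im,d=get_image('wrist');np.savez("w10.npz",im=im,d=d,K=c["intrinsics"],t=c["xyz"],q=c["attitude"]);cv2.imwrite('pics/w10.png',im[:,:,::-1])
delta(*pose([579.3,49.8,41],70,-45,back=20.5))
c,k=blob(im,(5,60,25),(19,255,255),(200,180,440,420));print(cv2.boundingRect(c),cv2.minAreaRect(c))
for y in range(200,400,25):
    x=np.where(k[y]>0)[0]
    if len(x): print(y,x[0],x[-1],(x[0]+x[-1])/2)
E
```

```text
clock: 23.58
position: [574.3, 36.4, 27.0]
ee_rot: [-0.53, 0.756, -0.222, -0.313]
contact_force: [-0.5, -0.5, -0.2]
gripper_width: 85.2
grasp_force: 0.0
now [574.4  36.5  27.2] [ 0.56  0.78 -0.27  0.49 -1.23 -1.24] move cm [-0.01 -0.04 -0.07] rot deg [ 0.2  0.2 -0.1]
(226, 285, 178, 88) ((314.5, 328.5), (87.0, 177.0), 90.0)
300 230 398 314.0
325 227 401 314.0
350 240 390 315.0
```

```bash
python3 -m creep '{"translation":[[0,0,0],[0,0,0],[0,0,0],[0,0,0],[0,0,0],[0,0,0],[0,0,0],[0,0,0]],"delta_rot":[[0,0,0],[0,0,0],[0,0,0],[0,0,0],[0,0,0],[0,0,0],[0,0,0],[0,0,0]],"hand":[7.5,6.5,6.0,5.7,5.5,5.3,5.0,5.0]}'
python3 - <<'E'
from kin import *
s=read_state();print(s['position'].round(2).tolist(),s['ee_rot'].tolist(),s['joints'].round(3))
E
python3 -m creep '{"translation":[[0,0,0.2],[0,0,0.5],[0,0,1],[0,0,2],[0,0,4],[0,0,8],[0,0,13],[0,0,13]],"delta_rot":[[0,0,0],[0,0,0],[0,0,0],[0,0,0],[0,0,0],[0,0,0],[0,0,0],[0,0,0]],"hand":[5,5,5,5,5,5,5,5]}'
```

```text
clock: 24.62
position: [574.2, 36.4, 26.9]
ee_rot: [-0.53, 0.756, -0.222, -0.313]
contact_force: [0.2, 0.8, 1.9]
gripper_width: 53.1
grasp_force: 62.6
[574.19, 36.4, 26.95] [-0.5298518953135553, 0.7562272384094402, -0.2216425464033055, -0.31345161435877705] [ 0.557  0.776 -0.268  0.485 -1.235 -1.238]
clock: 25.62
position: [576.1, 37.4, 161.9]
ee_rot: [-0.53, 0.758, -0.222, -0.309]
contact_force: [0.5, -0.0, -1.0]
gripper_width: 53.3
grasp_force: 62.8
```

```bash
cat >> kin.py <<'E'
RG2=R.from_quat([-0.52985,0.75623,-0.22164,-0.31345])
Z=lambda a:R.from_euler('z',a,degrees=True);Y=lambda a:R.from_euler('y',a,degrees=True)
V2=RG2.inv().apply(np.array([579.3,49.9,35])-[574.19,36.4,26.95])
def tp2(c,Rt): return tilepose(c,Rt,Z(70)*Y(-90),RG2,V2)
E
python3 - <<'E'
from kin import *
get_image('wrist');q=read_state()['joints'];print(V2.round(1))
for a in (-90,-120,-150,-180):
    tp=tp2([580,50,175],Z(70)*Y(a)); q,c=ik(*tp,q);print(a,q.round(2),c<1e-6); delta(*tp)
for f in np.linspace(0,1,5):
    q,c=ik(*tp2([580-10*f,50-316*f,175],Z(70+88.5*f)*Y(180)),q);print(q.round(2),c<1e-6)
q,c=ik(*tp2([570.2,-265.8,39],Z(158.5)*Y(180)),q);print(q.round(2),c<1e-6)
E
```

```text
[ -4.5  -0.2 -15.9]
-90 [ 0.56  0.61 -0.17  0.46 -1.47 -1.12] True
now [574.8  36.9 159.6] [ 0.56  0.61 -0.18  0.46 -1.45 -1.13] move cm [ 0.01 -0.04  0.74] rot deg [-0.2  0.3  0. ]
-120 [ 0.45  0.43 -0.21  0.21 -1.13 -0.9 ] True
now [574.8  36.9 159.6] [ 0.56  0.61 -0.18  0.46 -1.45 -1.13] move cm [0.21 0.52 0.12] rot deg [ 28.  -10.    0.1]
-150 [ 0.24  0.34 -0.19 -0.27 -0.92 -0.44] True
now [574.8  36.9 159.6] [ 0.56  0.61 -0.18  0.46 -1.45 -1.13] move cm [ 0.49  1.3  -0.11] rot deg [ 56.2 -20.3   0.1]
-180 [-0.08  0.38 -0.12 -0.91 -1.04  0.2 ] True
now [574.8  36.9 159.6] [ 0.56  0.61 -0.18  0.46 -1.45 -1.13] move cm [0.78 2.07 0.1 ] rot deg [ 84.4 -30.5   0.2]
[-0.08  0.38 -0.12 -0.91 -1.04  0.2 ] True
[-0.19  0.52  0.09 -0.77 -1.41  0.47] True
[-0.24  0.66  0.29 -0.6  -1.72  0.73] True
[-0.24  0.78  0.45 -0.39 -1.93  1.04] True
[-0.23  0.85  0.51 -0.12 -2.    1.42] True
[-0.23  0.98  0.41 -0.11 -1.78  1.44] True
```

```bash
python3 -m creep '{"translation":[[0.1,0.2,0],[0.1,0.4,0],[0.2,0.5,0],[0.3,0.8,0],[0.4,1,0],[0.5,1.3,0],[0.6,1.6,0],[0.7,1.8,0]],"delta_rot":[[9.4,-3.4,0],[18.8,-6.8,0],[28.1,-10.2,0],[37.5,-13.6,0],[46.9,-17,0],[56.2,-20.3,0.1],[65.6,-23.7,0.1],[75,-27.1,0.2]],"hand":[5,5,5,5,5,5,5,5]}'
python3 -m creep '{"translation":[[0.1,0.2,0.1],[0.1,0.2,0.1],[0.1,0.2,0.1]],"delta_rot":[[9.4,-3.4,0],[9.4,-3.4,0],[9.4,-3.4,0]],"hand":[5,5,5]}'
python3 - <<'E'
from kin import *
get_image('wrist')
for f in (.5,1): delta(*tp2([580-9.8*f,50-315.8*f,165],Z(70+88.5*f)*Y(180)))
E
```

```text
clock: 26.68
position: [580.5, 55.0, 157.1]
ee_rot: [-0.549, 0.78, 0.172, 0.246]
contact_force: [-1.1, -1.5, -0.9]
gripper_width: 53.4
grasp_force: 62.9
clock: 27.05
position: [581.8, 56.2, 157.4]
ee_rot: [-0.532, 0.758, 0.217, 0.31]
contact_force: [-0.0, 0.2, -0.3]
gripper_width: 53.5
grasp_force: 62.9
now [581.8  57.  157.8] [-0.08  0.38 -0.12 -0.9  -1.04  0.21] move cm [ -1.02 -15.76  -0.72] rot deg [ 0.4  0.  43.9]
now [581.8  57.  157.8] [-0.08  0.38 -0.12 -0.9  -1.04  0.21] move cm [ -1.92 -32.    -0.72] rot deg [ 0.4  0.2 88.1]
```

```bash
python3 -m creep '{"translation":[[-0.2,-3,0],[-0.4,-7,0],[-0.7,-11,0],[-1,-15,0],[-1.2,-19,0],[-1.5,-23,0],[-1.7,-26.5,0],[-1.8,-30,0]],"delta_rot":[[0,0,9.8],[0,0,19.6],[0,0,29.4],[0,0,39.2],[0,0,49],[0,0,58.8],[0,0,68.6],[0,0,78.4]],"hand":[5,5,5,5,5,5,5,5]}'
python3 -m creep '{"translation":[[-0.1,-2,0],[-0.1,-2,0],[-0.1,-2,0],[-0.1,-2,0]],"delta_rot":[[0.2,0.1,9.7],[0.2,0.1,9.7],[0.2,0.1,9.7],[0.2,0.1,9.7]],"hand":[5,5,5,5]}'
python3 - <<'E'
from kin import *
c=get_calibration("wrist");im,d=get_image('wrist');np.savez("w11.npz",im=im,d=d,K=c["intrinsics"],t=c["xyz"],q=c["attitude"]);cv2.imwrite('pics/w11.png',im[:,:,::-1])
delta(*tp2([570.2,-265.8,41],Z(158.5)*Y(180)))
E
```

```text
clock: 28.1
position: [565.3, -243.2, 158.1]
ee_rot: [0.892, -0.248, -0.365, -0.101]
contact_force: [-0.0, 0.3, 0.1]
gripper_width: 53.3
grasp_force: 63.1
clock: 28.6
position: [563.2, -263.3, 158.6]
ee_rot: [0.908, -0.175, -0.373, -0.074]
contact_force: [0.3, 0.7, -0.7]
gripper_width: 53.3
grasp_force: 63.2
now [ 563.1 -263.5  158.5] [-0.23  0.85  0.5  -0.12 -1.99  1.42] move cm [ -0.05   0.05 -13.2 ] rot deg [-0.1  0.2  0.2]
```

```bash
python3 -m creep '{"translation":[[0,0,-4],[0,0,-8],[0,0,-11],[0,0.1,-12.3],[0,0.1,-12.8],[0,0.1,-12.8],[0,0.1,-12.8]],"delta_rot":[[0,0,0.2],[0,0.2,0.2],[0,0.2,0.2],[0,0.2,0.2],[0,0.2,0.2],[0,0.2,0.2],[0,0.2,0.2]],"hand":[5,5,5,5,5,5,5]}'
python3 - <<'E'
from kin import *
delta(*tp2([570.2,-265.8,39],Z(158.5)*Y(180)))
out=[]
for n in ('top','scene'):
    c=get_calibration(n);im,d=get_image(n);np.savez(n+"3.npz",im=im,d=d,K=c["intrinsics"],t=c["xyz"],q=c["attitude"])
    b=(440,180,520,260) if n=='top' else (140,300,235,380)
    out.append(cv2.resize(im[b[1]:b[3],b[0]:b[2],::-1],(400,int(400*(b[3]-b[1])/(b[2]-b[0]))),interpolation=cv2.INTER_CUBIC))
h=min(o.shape[0] for o in out);cv2.imwrite('pics/place.png',np.hstack([o[:h] for o in out]))
E
```

```text
clock: 29.52
position: [563.8, -262.9, 31.1]
ee_rot: [0.908, -0.173, -0.374, -0.073]
contact_force: [0.7, -0.3, -0.7]
gripper_width: 52.9
grasp_force: 63.1
now [ 563.8 -262.9   31.1] [-0.23  0.97  0.42 -0.11 -1.79  1.44] move cm [-0.11 -0.01 -0.66] rot deg [-0.   0.1 -0.1]
```

View pics/place.png

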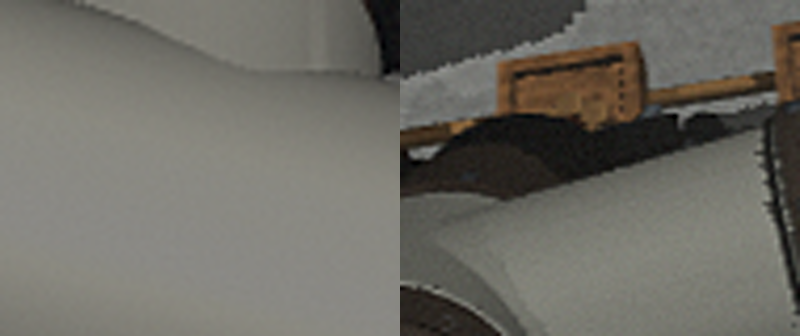

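The right half (scene view) shows the tile flower side up over the rack, its base-side top corners at crop (498,62) and (640,42), which is scene (163,315) and (197,310). In the left half (top view) the arm hides the tile.

```bash
python3 - <<'E'
from kin import *
S=load('scene3.npz');u=np.array([np.cos(np.radians(-21.53)),np.sin(np.radians(-21.53))]);w=np.array([-u[1],u[0]])
P=onplane([(163.3,314.7),(197,310)],S,54.6)[:,:2];c=P.mean(0)+35*u
print(P.round(1),np.linalg.norm(P[0]-P[1]),'tile centre u,w',c@u,c@w,'want',np.array([570.2,-265.8])@u,np.array([570.2,-265.8])@w)
# check scene bias using finished tile: same corners in start image (top z=48)
S0=load('scene0.npz')
hs=cv2.cvtColor(S['im'],cv2.COLOR_RGB2HSV);g=cv2.cvtColor(S['im'],cv2.COLOR_RGB2GRAY)
for col in (170,178,186,192):
    print(col,[(r,int(g[r,col]),int(hs[r,col,1])) for r in range(306,322,1)])
# rack geometry in scene: dowel inward at u=604 in z=30 -> predicted px
def proj(X,v):
    d=R.from_quat(v['q']).inv().apply(np.atleast_2d(X)-v['t']);return d[:,:2]/d[:,2:]*v['K'][0,0]+[v['K'][0,2],v['K'][1,2]]
C=np.array([570.2,-265.8]);D=C+104*w
print('done corners pred',proj([[*(D-35*u-27*w),48],[*(D-35*u+27*w),48],[*(D+35*u-27*w),48],[*(D+35*u+27*w),48]],S0).round(1))
c,k=blob(S0['im'],(3,90,30),(19,255,255),(222,290,272,352));print(cv2.minAreaRect(c),cv2.boundingRect(c),cv2.approxPolyDP(c,4,True)[:,0].tolist())
E
```

```text
[[ 532.1 -277.5]
 [ 552.8 -227.6]] 54.004414703367814 tile centre u,w 632.2669165322174 -35.827330570557734 want 627.9601046905641 -37.99719617308435
170 [(306, 62, 20), (307, 63, 23), (308, 60, 4), (309, 64, 8), (310, 133, 2), (311, 130, 6), (312, 126, 4), (313, 99, 63), (314, 76, 153), (315, 85, 147), (316, 53, 129), (317, 33, 98), (318, 88, 135), (319, 89, 137), (320, 84, 133), (321, 85, 133)]
178 [(306, 53, 9), (307, 58, 9), (308, 126, 12), (309, 121, 8), (310, 123, 4), (311, 124, 8), (312, 100, 81), (313, 79, 150), (314, 90, 144), (315, 53, 139), (316, 35, 67), (317, 76, 129), (318, 80, 131), (319, 78, 136), (320, 75, 141), (321, 81, 144)]
186 [(306, 109, 5), (307, 108, 12), (308, 116, 17), (309, 114, 9), (310, 117, 6), (311, 76, 154), (312, 80, 140), (313, 75, 132), (314, 29, 95), (315, 31, 87), (316, 78, 136), (317, 64, 128), (318, 73, 125), (319, 73, 133), (320, 77, 144), (321, 82, 130)]
192 [(306, 112, 9), (307, 110, 14), (308, 111, 5), (309, 108, 9), (310, 95, 110), (311, 83, 145), (312, 74, 130), (313, 35, 109), (314, 34, 115), (315, 93, 143), (316, 59, 133), (317, 51, 128), (318, 79, 131), (319, 41, 130), (320, 47, 132), (321, 79, 129)]
done corners pred [[226.8 305.4]
 [259.3 300.4]
 [229.6 341.7]
 [263.9 336.1]]
((246.5, 323.5), (45.0, 49.0), 90.0) (222, 301, 50, 46) [[271, 310], [262, 312], [260, 301], [228, 306], [229, 316], [222, 321], [230, 322], [231, 341], [222, 346], [271, 338], [264, 335], [262, 321]]
```

```bash
python3 -m creep '{"translation":[[-0.1,0,-0.2],[-0.1,0,-0.4],[-0.1,0,-0.5],[-0.1,0,-0.55],[-0.1,0,-0.55]],"delta_rot":[[0,0.1,-0.1],[0,0.1,-0.1],[0,0.1,-0.1],[0,0.1,-0.1],[0,0.1,-0.1]],"hand":[5,5,5,5,5]}'; python3 -m creep '{"translation":[[0,0,-0.05],[0,0,-0.1],[0,0,-0.1]],"delta_rot":[[0,0,0],[0,0,0],[0,0,0]],"hand":[5,5,5]}'
python3 - <<'E'
from kin import *
delta(*tp2([570.2,-265.8,39],Z(158.5)*Y(180)))
E
```

```text
clock: 30.25
position: [562.0, -262.7, 25.7]
ee_rot: [0.907, -0.173, -0.377, -0.073]
contact_force: [-0.2, 0.7, 5.0]
gripper_width: 53.1
grasp_force: 63.6
clock: 30.62
position: [562.0, -262.7, 25.7]
ee_rot: [0.907, -0.173, -0.377, -0.073]
contact_force: [-1.5, 1.6, 8.2]
gripper_width: 53.3
grasp_force: 63.7
now [ 562.  -262.7   25.7] [-0.23  0.98  0.41 -0.11 -1.79  1.44] move cm [ 0.07 -0.03 -0.11] rot deg [-0.1 -0.3 -0. ]
```

```bash
python3 -m creep '{"translation":[[0.05,0,0.05],[0.05,0,0.1],[0.05,0,0.1],[0.05,0,0.1],[0.05,0,0.1],[0.05,0,0.1],[0.05,0,0.1],[0.05,0,0.1]],"delta_rot":[[0,0,0],[0,0,0],[0,0,0],[0,0,0],[0,0,0],[0,0,0],[0,0,0],[0,0,0]],"hand":[5,5,5.2,5.4,5.6,6,6.6,7.4]}'
python3 - <<'E'
from kin import *
s=read_state();print(s['position'].round(1),s['contact_force'].round(1),s['gripper_width'],R.from_quat(s['ee_rot']).as_matrix()[:,2].round(3))
E
```

```text
clock: 31.62
position: [562.6, -262.6, 24.0]
ee_rot: [0.907, -0.174, -0.376, -0.073]
contact_force: [-0.4, -0.8, 0.6]
gripper_width: 74.0
grasp_force: 0.0
[ 562.6 -262.6   24. ] [-0.4 -0.8  0.6] 74.01994574605328 [-0.657  0.263 -0.706]
```

```bash
python3 -m creep '{"translation":[[0.7,-0.3,0.7],[1.3,-0.5,1.4],[2.6,-1.1,2.8],[4.6,-1.8,5],[6,-2.4,8],[6,-2.4,13],[6,-2.4,18],[6,-2.4,23]],"delta_rot":[[0,0,0],[0,0,0],[0,0,0],[0,0,0],[0,0,0],[0,0,0],[0,0,0],[0,0,0]],"hand":[7.4,7.4,7.4,7.4,7.4,7.4,7.4,7.4]}'
python3 -m creep '{"translation":[[0,6,0],[0,12,0],[0,18,2],[0,24,2],[0,30,2],[0,36,2],[0,36,2]],"delta_rot":[[0,0,0],[0,0,0],[0,0,0],[0,0,0],[0,0,0],[0,0,0],[0,0,0]],"hand":[8,8,8,8,8,8,8]}'
python3 - <<'E'
from kin import *
T0=load('top0.npz');S0=load('scene0.npz')
u=np.array([np.cos(np.radians(-21.53)),np.sin(np.radians(-21.53))]);w=np.array([-u[1],u[0]]);C=np.array([570.2,-265.8]);D=C+104*w
def proj(X,v):
    d=R.from_quat(v['q']).inv().apply(np.atleast_2d(X)-v['t']);return d[:,:2]/d[:,2:]*v['K'][0,0]+[v['K'][0,2],v['K'][1,2]]
for n in ('top','scene'):
    c=get_calibration(n);im,d=get_image(n);np.savez(n+"4.npz",im=im,d=d,K=c["intrinsics"],t=c["xyz"],q=c["attitude"]);v=load(n+'4.npz')
    for nm,X in (('tile',C),('done',D)):
        pr=proj([[*(X+a*35*u+b*27*w),48] for a,b in ((-1,-1),(-1,1),(1,1),(1,-1))],v); lo=pr.min(0).astype(int)-6;hi=pr.max(0).astype(int)+7
        cc,k=blob(im,(3,80,30),(19,255,255),(*lo,*hi)); k=cv2.morphologyEx(k,cv2.MORPH_OPEN,np.ones((9,9)))
        cc=max(cv2.findContours(k,0,1)[0],key=cv2.contourArea); P=onplane(cc[:,0],v,48)[:,:2]; r=cv2.minAreaRect(P.astype(np.float32))
        o=np.array(r[0])-X; print(n,nm,'rect',np.round(r[1],1),round(r[2],1),'err u,w',round(o@u,1),round(o@w,1),'px',np.round(pr.mean(0)))
s=read_state();print(s['clock'],s['position'].round(1))
E
```

```text
clock: 32.62
position: [622.6, -286.8, 256.7]
ee_rot: [0.907, -0.174, -0.376, -0.073]
contact_force: [0.6, -0.1, 1.0]
gripper_width: 73.7
grasp_force: 0.0
clock: 33.5
position: [622.4, 77.9, 275.3]
ee_rot: [0.908, -0.17, -0.375, -0.073]
contact_force: [-0.2, -0.4, 0.1]
gripper_width: 80.2
grasp_force: 0.0
top tile rect [68.6 80.2] 67.9 err u,w -7.4 5.4 px [482. 218.]
top done rect [60.2 74.4] 69.1 err u,w -4.2 1.7 px [433. 198.]
scene tile rect [59.7 91.7] 69.5 err u,w 10.5 3.8 px [180. 331.]
scene done rect [53.7 80.4] 67.9 err u,w 5.8 1.8 px [245. 321.]
33.6 [622.7  73.8 274.9]
```

```bash
python3 - <<'E'
from kin import *
tp,tr=pose([640,-294,250],158.5,0,back=19);b=best(tp,tr);print(b);delta(tp,tr)
E
```

```text
(np.float64(1.118916054280443), array([-2.01958755e-01,  5.22780668e-01,  2.30900396e-01, -9.44492148e-18,
       -1.27891605e+00,  1.39668929e+00]))
now [622.7  73.8 274.9] [ 0.17  0.75  0.72 -0.47 -2.19  0.88] move cm [  1.73 -36.78  -4.39] rot deg [-16.6 -41.8   0.1]
```

```bash
python3 -m creep '{"translation":[[0.3,-6,0],[0.6,-12,0],[0.9,-18,0],[1.2,-24,0],[1.5,-30,0],[1.7,-36,-2],[1.7,-36.8,-4],[1.7,-36.8,-4.4]],"delta_rot":[[-3.3,-8.4,0],[-6.6,-16.7,0],[-10,-25,0],[-13.3,-33.4,0],[-16.6,-41.8,0],[-16.6,-41.8,0],[-16.6,-41.8,0],[-16.6,-41.8,0]],"hand":[8,8,8,8,8,8,8,8]}'
python3 - <<'E'
from kin import *
get_image('wrist');c=get_calibration("wrist");im,d=get_image('wrist');np.savez("w12.npz",im=im,d=d,K=c["intrinsics"],t=c["xyz"],q=c["attitude"]);cv2.imwrite('pics/w12.png',im[:,:,::-1])
v=load('w12.npz');u=np.array([np.cos(np.radians(-21.53)),np.sin(np.radians(-21.53))]);w=np.array([-u[1],u[0]]);C=np.array([570.2,-265.8]);D=C+104*w
def projf(X):
    d=R.from_quat(v['q']).inv().apply(np.atleast_2d(X)-v['t']);n=np.linalg.norm(d[:,:2],axis=1,keepdims=True);return d[:,:2]/n*np.arctan2(n,d[:,2:])*v['K'][0,0]+[v['K'][0,2],v['K'][1,2]]
hs=cv2.cvtColor(im,cv2.COLOR_RGB2HSV)
cr=((-1,-1),(-1,1),(1,1),(1,-1))
# edge search: sample brown-ness profiles across each expected edge on plane z=48
def prof(X,dirv,perp,half):
    res=[]
    for s in np.arange(-15,16,3):
        t=np.arange(half-12,half+12,.5); pts=X+np.outer(t,dirv)+s*perp
        px=projf(np.c_[pts,np.full(len(t),48)]).astype(np.float32)
        g=cv2.remap(cv2.GaussianBlur(hs[...,1],(3,3),0),px[:,0].reshape(1,-1),px[:,1].reshape(1,-1),cv2.INTER_LINEAR).ravel().astype(float)
        i=np.argmin(np.convolve(g,np.r_[np.ones(4),-np.ones(4)],'valid')); res.append((t[i+4],s))
    return np.array(res)
for nm,X in (('tile',C),('done',D)):
    print(nm,'px',projf([*X,48]).round().tolist(),projf([[*(X+a*35*u+b*27*w),48] for a,b in cr]).round().tolist())
    for lab,dv,pv,h in (('+u',u,w,35),('-u',-u,w,35),('+w',w,u,27),('-w',-w,u,27)):
        r=prof(X,dv,pv,h); p=np.polyfit(r[:,1],r[:,0],1); print('  ',lab,np.median(r[:,0]).round(1),'slope deg',np.degrees(np.arctan(p[0])).round(1),r[:,0].tolist())
# flatness from depth
for nm,X in (('tile',C),('done',D)):
    f=R.from_quat(v['q']).as_matrix()[:,2];Z_=[]
    for a,b in cr+((0,0),):
        p=projf([*(X+a*31*u+b*23*w),48])[0].round().astype(int); r_=ray(p,v,1)[0]; Z_.append((v['t']+r_*np.median(v['d'][p[1]-1:p[1]+2,p[0]-1:p[0]+2])/(r_@f))[2].round(1))
    print(nm,'heights',Z_)
E
```

```text
clock: 34.6
position: [637.7, -297.2, 228.4]
ee_rot: [0.982, -0.19, -0.002, -0.001]
contact_force: [0.3, 0.7, -0.2]
gripper_width: 80.3
grasp_force: 0.0
tile px [[311.0, 293.0]] [[338.0, 325.0], [284.0, 325.0], [282.0, 259.0], [340.0, 259.0]]
   +u 45.0 slope deg 0.0 [45.0, 45.0, 45.0, 45.0, 45.0, 45.0, 45.0, 45.0, 45.0, 45.0, 45.0]
   -u 35.0 slope deg 0.4 [35.0, 35.0, 35.0, 35.0, 35.0, 35.0, 35.0, 35.0, 35.0, 35.0, 35.5]
   +w 25.5 slope deg -0.5 [25.5, 26.0, 26.0, 25.5, 26.0, 27.0, 26.5, 25.5, 25.5, 25.5, 25.5]
   -w 29.0 slope deg 0.1 [29.0, 29.5, 29.0, 29.0, 29.5, 29.5, 29.5, 29.0, 29.0, 29.0, 29.5]
done px [[205.0, 292.0]] [[235.0, 324.0], [185.0, 322.0], [176.0, 258.0], [229.0, 259.0]]
   +u 40.0 slope deg -0.8 [40.5, 40.5, 40.0, 40.0, 40.0, 40.0, 40.0, 40.0, 40.0, 40.0, 40.0]
   -u 35.5 slope deg 11.2 [35.0, 35.0, 35.0, 35.5, 40.0, 32.0, 39.0, 33.5, 40.0, 39.5, 42.5]
   +w 27.0 slope deg 0.3 [26.5, 27.5, 27.0, 26.5, 27.0, 28.0, 27.5, 27.0, 27.0, 27.0, 27.0]
   -w 30.5 slope deg -0.5 [31.0, 31.0, 30.5, 30.5, 30.5, 30.5, 31.0, 31.0, 30.5, 30.5, 30.5]
tile heights [np.float64(48.2), np.float64(48.2), np.float64(47.5), np.float64(48.2), np.float64(47.2)]
done heights [np.float64(47.5), np.float64(258.6), np.float64(47.5), np.float64(47.7), np.float64(47.4)]
```

```bash
python3 -c "
from bench import *
print(job_done())"
```

```text
the job is handed in; nothing more can be done
None
```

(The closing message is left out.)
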